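Tip the make-up pencils into the grooves of the jewellery box

TASK

Put the five thick make-up pencils away: lift the open-fronted steel tray with all of them in it, hold its open lip low over the high end of the open wooden box, and tip it so that they roll down the sloping board inside and each settles in a groove of its own. Then stand the empty tray flat on the trunk and let go of it, and last of all close the box's lid fully without slamming it. Leave the tin, perfume bottle, phone stand and comb where they are.

Things in the scene. Friction and masses are not known exactly. Their poses are not given: they have to be found in the camera images.
- box: Fixed wooden jewellery box, outside 150 (x) by 156 (y) by 62 mm high, walls 8 mm, open at the top. Origin: centre of its underside on the trunk top. The hinge of its lid runs along the top of its +x side; its +y end is the high end of the sloping board inside.
- board: Board in the box, 134 (x) by 141 mm, sloping 8 degrees down to the box's -y end. Origin: its middle, at ridge height, 45 mm above the trunk top; x along the grooves, y up the slope. Six V grooves along x, 15 mm apart, 2.5 mm deep, at y = -62.5, -47.5, -32.5, -17.5, -2.5, 12.5 mm; plain above 20. A seated pencil's axis is at z = 4.9 mm (7 on a ridge). Rolling pencils collect from the low end up.
- box_high_end (a point): Middle of the top inner edge of the box's +y end wall, 70 mm from the box's middle and 62 mm above the trunk top: the pencils go in over this edge. The upper end of the sloping board lies 7 mm below it. Axes as the box.
- lid (a joint): Angle of the lid, rad: 0 is shut, 1.57 standing upright; the start is 1.5 to 1.75. It turns about the box's y axis at the top of the +x side (75 mm from the box's middle, 62.5 mm above the trunk top). Stiff hinge (0.24 N m): it stays where it is left and must be pushed all the way down.
- lid_edge (a point): Middle of the lid's free edge, at half its thickness. The lid is a wooden panel 155 mm from hinge to this edge, 160 mm long along y, 12 mm thick. When the lid is open, its outer face looks to the box's +x side.
- tray: Loose steel tray, 160 g, 134 (x) by 120 (y) mm. Origin: centre of its underside; z up. Floor 2.5 mm thick, level from y = 48 to -30 mm, then rising 10 degrees to the open lip at y = -60: pencils roll out only when it is tipped past 10 degrees. Steel sides 3 mm thick, 22 mm high (16 mm near the lip). Wooden back board at y = 48 to 60 mm, 26 mm high, with a raised grip in its middle.
- tray_grip (a point): Middle of the wooden grip on the tray's back, at tray x = 0, y = 54, z = 40 mm. The grip is 12 mm thick along the tray's y, 60 mm long along x, its top at z = 54 mm; free on both sides down to the pencils' tops at z = 16.5 mm. Axes as the tray.
- tray_lip (a point): Middle of the tray's open lip, at tray x = 0, y = -60, z = 6.5 mm (mid thickness of the sheet). Axes as the tray.
- pencil1: Thick round make-up pencil, 14 mm across, 120 mm long, rounded ends, about 20 g, black. Origin: its middle, on its axis; x along its length. All five pencils are alike; at the start they lie side by side in the tray, along the tray's x, this one nearest the back.
- pencil2: Thick round make-up pencil, 14 mm across, 120 mm long, rounded ends, about 20 g, black. Origin: its middle, on its axis; x along its length. All five pencils are alike; at the start they lie side by side in the tray, along the tray's x.
- pencil3: Thick round make-up pencil, 14 mm across, 120 mm long, rounded ends, about 20 g, black. Origin: its middle, on its axis; x along its length. All five pencils are alike; at the start they lie side by side in the tray, along the tray's x.
- pencil4: Thick round make-up pencil, 14 mm across, 120 mm long, rounded ends, about 20 g, black. Origin: its middle, on its axis; x along its length. All five pencils are alike; at the start they lie side by side in the tray, along the tray's x.
- pencil5: Thick round make-up pencil, 14 mm across, 120 mm long, rounded ends, about 20 g, black. Origin: its middle, on its axis; x along its length. All five pencils are alike; at the start they lie side by side in the tray, along the tray's x, this one nearest the lip.
- dabba: Loose round steel tin with its lid pressed on, 99 mm across, 56 mm high. Origin: centre of its underside. Leave alone.
- perfume: Loose glass perfume bottle, 28 by 50 mm, 100 mm high with its cap. Origin: centre of its underside. Leave alone.
- phone_stand: Loose dark silicone phone stand, 90 (x) by 75 (y) mm, 88 mm high. Origin: centre of its underside. Leave alone.
- comb: Loose blue plastic comb lying flat, 170 (x) by 30 (y) by 4 mm. Origin: centre of its underside. Leave alone.
Mind the look-alikes: they are no part of the job. Leave any green look-alike of the box alone. Leave any pink look-alike of the pencil4 alone.

How it is judged:
By the outcome, as a careful person would: the job done as asked, in the order asked, and still so for the second after the job is handed in, with the robot touching nothing.
It also fails if it takes over 64 s, if anything falls off the work surface, if the arm or the gripper's body presses on something with over 40 N, if the wrist force passes 120 N, or if a joint passes its speed limit or range.

ROBOT

A 6-joint arm with a two-finger parallel gripper is mounted at the origin on the work surface. World frame = base frame: x ahead of the robot, y to its left, z up, the work surface at z = 0. Lengths are in m, angles in rad, forces in N, time in s.
With the tool pointing down it reaches from about 0.375 to 0.975 m from the base axis. Payload 3.8 kg.
Tool frame: the origin (TCP) lies on the centre line of the jaws, within the pads' length; the fingertips stand 14 mm ahead of it and the grasp point (between the pads) lies 5 mm behind it; x points along the fingers, y is the direction in which the jaws open and shut, and the axes are right-handed (so a half turn about x gives the same grasp; the last joint's range is limited). The gripper opens to 85 mm and grips with 20 to 120 N. Pads are 22 mm wide; open, the fingers measure 114 mm over their backs; the gripper's body (76 mm by 85 mm) begins 54 mm behind the grasp point. The pads swing forward as they close: fully open they stand 13 mm farther back than shut.
Start: joints at [1.258, 0.264, 1.604, -0, 1.274, -0.037], TCP at [0.184, 0.649, 0.245] pointing down, gripper open.
Joint ranges: [-2.63, 2.63], [-0.94, 2.18], [0.31, 2.57], [-1.31, 4.45], [0, 2.66], [-2.55, 2.55]. Speed limits (rad/s): [2.57, 2.57, 3.14, 3.14, 3.14, 3.14].

INTERFACE

Orientations are given as a rotation vector (axis times angle).
In Python, from workcell import bot gives the robot as it stands.
- The arm moves only by the shell command python3 -m creep 'ROWS' [FORCE]. ROWS is JSON, a list of rows, each an object with "grip": the finger opening in cm, from 0 to 8.54; "dp": the shift along the tool's x, y, z in cm, a list of three; "rotation": the turn, a rotation vector about the tool's x, y, z in rad, a list of three. A call has 1 to 5 rows; each row is the pose to reach, as a shift and turn from the pose commanded when the call began, along the tool's axes at that moment; what a row does not reach only later rows make up. A row lasts 1/12 s, in which the tool goes at most 41.7 mm and 7.16 degrees, less where a joint would pass 70% of its speed; a pose out of reach is approached as far as the arm can. A call with a gripper value outside its range is refused whole. The fingers move at their own pace and stop on an object; FORCE is the grip in N (left out, the last holds). Time passes only in rows, so rows that repeat a pose let the fingers close. It gives the time, the measured TCP pose, the force and the opening at its end, in the units of the state.
- bot.read_state(): the state, without advancing time (a new reading comes with each control period).
- bot.read_camera(name): name is "scene" or "top" or "wrist"; returns (picture, depth): 384x512x3 uint8, red, green, blue; 384x512 float32, m along the optical axis (not along the pixel's ray), 0 where there is no reading.
- bot.get_calibration(name): a dict with "fx", "fy", "cx", "cy" (pixels), "rvec" (rotation vector, rad) and "tvec" (3), from world to camera coordinates, as OpenCV has them. Camera axes: x right, y down, z forward; pixel columns grow to the right and rows downward; lengths in m; the calibration is good to about 2 mm. A picture is of the moment at which its call begins: read the wrist's pose just before it. get_calibration takes no time and is no camera call; for the wrist camera it gives the pose at the moment of the call.
- bot.finish_job(): hands the job in, once; it reports no verdict.
The state is a dict: "time": time; "q": joint angles; "joint_vel": joint speeds; "joint_torque": joint torques, N m; "tool_pos": TCP position; "tcp_rot": TCP orientation; "wrist_force": force on the tool from outside, world axes, zero at the start; "torque": the same for the moment, N m; "width": opening from 0.0 (shut) to 1.0 (fully open).
Only numpy, scipy, OpenCV 4.12 (cv2) and the standard library are available. Lean on these libraries where they do the work, as an engineer would, in place of code of your own. Each camera call takes 0.05 s, during which the arm holds its last target.

## Working session

There is one attempt and no reset: what is moved stays moved. The work goes in short steps, Python scripts to look and compute and a shell command to move; the robot and the scene stay as the last step left them, time stands still between calls to the robot, and variables do not carry over. Pictures are saved under pics/ and viewed, and the job is handed in when it is done.

```bash
mkdir -p pics; ls; python3 - <<'E'
from workcell import bot
import cv2,numpy as np
s=bot.read_state();print(s)
for n in("scene","top","wrist"):
    p,d=bot.read_camera(n);c=bot.get_calibration(n)
    print(n,c)
    cv2.imwrite(f"pics/{n}0.png",p[:,:,::-1]);np.savez(f"{n}0.npz",p=p,d=d,**c)
E
```

```text
pics
{'time': 0.0, 'q': array([ 1.25814639e+00,  2.64763374e-01,  1.60540455e+00,  2.33235022e-05,
        1.27369330e+00, -3.68522796e-02]), 'joint_vel': array([-0.00118354, -0.00030045,  0.00175025, -0.00092776, -0.0007982 ,
       -0.00178598]), 'joint_torque': array([-1.08584380e-03, -5.15105438e+01, -3.67321265e+01, -1.87051201e-04,
        1.25105929e-02,  5.86309774e-07]), 'tool_pos': array([0.18355662, 0.64882243, 0.24393861]), 'tcp_rot': array([ 0.21474838,  1.56034889, -0.21826079]), 'wrist_force': array([ 0.16675693,  0.27483117, -0.38989059]), 'torque': array([ 0.02714283,  0.03430403, -0.0218559 ]), 'width': 1.0004965298173967}
scene {'fx': 468.7226298472521, 'fy': 468.7226298472521, 'cx': 258.05382956316316, 'cy': 196.20135239952958, 'rvec': array([ 0.98259544,  2.4322803 , -1.11301237]), 'tvec': array([ 0.40008556, -0.19275704,  1.84492269])}
top {'fx': 353.5646529923413, 'fy': 353.5646529923413, 'cx': 253.26726167088313, 'cy': 191.23817774218153, 'rvec': array([ 2.18277303, -2.15638844,  0.0952483 ]), 'tvec': array([0.0039023 , 0.56891526, 0.92531413])}
wrist {'fx': 299.9459102817293, 'fy': 299.9459102817293, 'cx': 259.0819790419131, 'cy': 192.73400199093615, 'rvec': array([-2.29306214, -1.73460716, -0.2752258 ]), 'tvec': array([-0.67315046, -0.03872146,  0.38057359])}
```

View pics/scene0.png

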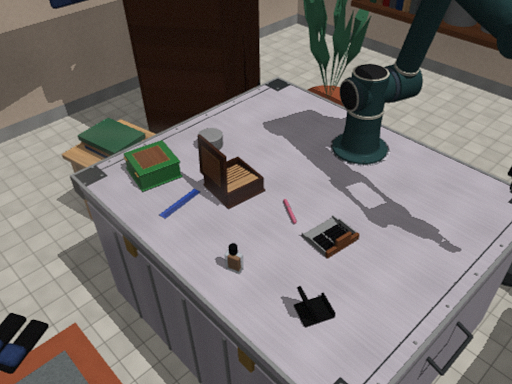

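View pics/top0.png

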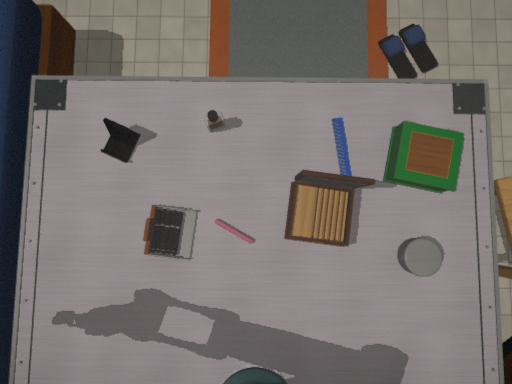

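View pics/wrist0.png

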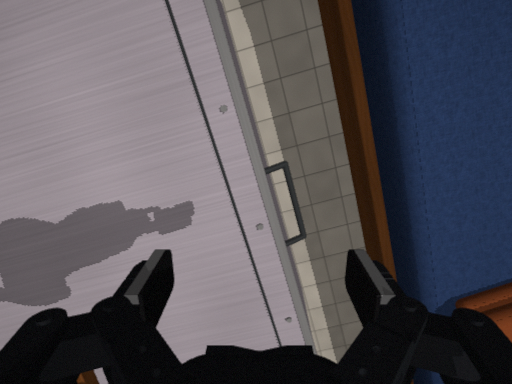

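The top view shows the steel tray at about (170,232), its wooden back to the left and its lip to the right. Two things could be the box: the brown one at (320,212), open with its board visible, and the green closed one at (424,157). The brown one is meant. The pink pencil at (235,230) is a look-alike, and the five black pencils are in the tray. I'll confirm with a crop and measure.

```bash
cat > h.py <<'E'
import numpy as np,cv2
from scipy.spatial.transform import Rotation as R
def load(n):
    z=np.load(n+".npz");return z
def world(z,u,v,d=None):
    r=R.from_rotvec(z['rvec']).as_matrix()
    d=z['d'][int(round(v)),int(round(u))] if d is None else d
    pc=np.array([(u-z['cx'])/z['fx']*d,(v-z['cy'])/z['fy']*d,d])
    return r.T@(pc-z['tvec'])
def cloud(z):
    r=R.from_rotvec(z['rvec']).as_matrix()
    v,u=np.mgrid[:384,:512];d=z['d']
    pc=np.stack([(u-z['cx'])/z['fx']*d,(v-z['cy'])/z['fy']*d,d],-1)
    return (pc-z['tvec'])@r
def pix_at_z(z,u,v,h):
    r=R.from_rotvec(z['rvec']).as_matrix()
    ray=r.T@np.array([(u-z['cx'])/z['fx'],(v-z['cy'])/z['fy'],1]);o=-r.T@z['tvec']
    return o+ray*(h-o[2])/ray[2]
def proj(z,P):
    r=R.from_rotvec(z['rvec']).as_matrix();c=r@np.array(P)+z['tvec']
    return c[0]/c[2]*z['fx']+z['cx'],c[1]/c[2]*z['fy']+z['cy']
E
python3 - <<'E'
from h import *
z=load("top0");p=z['p'][:,:,::-1]
a=cv2.resize(p[195:270,135:210],(390,390),interpolation=cv2.INTER_CUBIC)
b=cv2.resize(p[160:255,280:380],None,fx=4,fy=4,interpolation=cv2.INTER_CUBIC)
c=np.zeros((400,800,3),np.uint8);c[:390,:390]=a;c[:380,395:795]=b
cv2.imwrite("pics/crop1.png",c)
W=cloud(z)
np.set_printoptions(precision=4,suppress=True)
for u,v in [(240,300),(120,170),(300,300),(420,255),(150,232),(165,232),(320,212),(289,215),(345,180)]: print(u,v,W[v,u])
E
```

```text
240 300 [0.277  0.0431 0.0005]
120 170 [ 0.6269  0.3847 -0.0021]
300 300 [ 0.2788 -0.1185 -0.0017]
420 255 [ 0.4073 -0.4175  0.0575]
150 232 [0.4565 0.2822 0.0367]
165 232 [0.4565 0.2478 0.0157]
320 212 [ 0.5146 -0.1656  0.0423]
289 215 [ 0.5063 -0.0861  0.0207]
345 180 [ 0.5777 -0.1885  0.2156]
```

View pics/crop1.png

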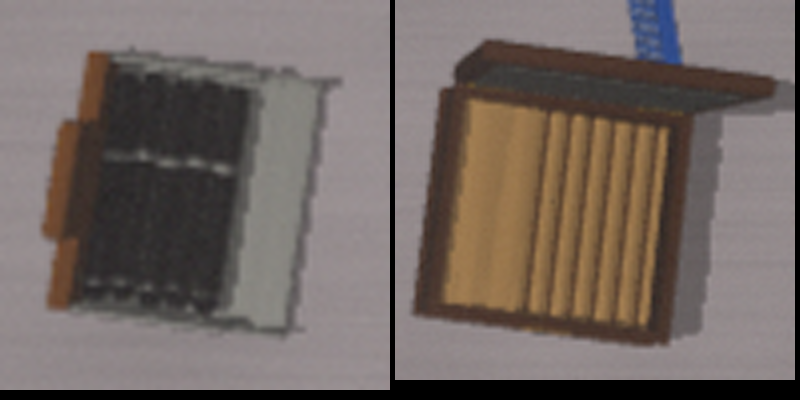

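```bash
python3 - <<'E'
from h import *
np.set_printoptions(precision=4,suppress=True)
z=load("top0");W=cloud(z)
def rect(c,h):
    P=[pix_at_z(z,u,v,hh)[:2] for (u,v),hh in zip(c,h)];P=np.array(P)
    print(P); print("sides",[np.linalg.norm(P[i]-P[(i+1)%4]).round(4) for i in range(4)],"centre",P.mean(0))
    return P
A=lambda x,y:(135+x/5.2-.4,195+y/5.2-.4)
B=lambda x,y:(280+(x-395)/4-.4,160+y/4-.4)
print("tray");P=rect([A(88,52),A(325,80),A(290,333),A(50,308)],[.026,.016,.016,.026])
d=P[0]-P[3]+P[1]-P[2];print("yaw",np.arctan2(d[1],d[0]))
print("box");P=rect([B(442,88),B(692,112),B(665,343),B(415,313)],[.062]*4)
d=P[0]-P[3]+P[1]-P[2];print("yaw x",np.arctan2(d[1],d[0]));d=P[0]-P[1]+P[3]-P[2];print("yaw y",np.arctan2(-d[0],d[1]))
# depth based
def fp(c,r,lo,hi):
    m=(np.hypot(W[...,0]-c[0],W[...,1]-c[1])<r)&(W[...,2]>lo)&(W[...,2]<hi)
    q=W[m][:,:2].astype(np.float32);print(len(q),cv2.minAreaRect(q));return q
fp((.456,.24),.1,.008,.07)
fp((.515,-.155),.115,.052,.072)
fp((.456,.24),.12,.030,.07)
fp((.6,-.155),.15,.1,.3)
q=W[(np.hypot(W[...,0]-.456,W[...,1]-.27)<.07)&(W[...,2]>.045)];print("grip",len(q),q.mean(0) if len(q) else 0, cv2.minAreaRect(q[:,:2].astype(np.float32)))
E
```

```text
tray
[[0.5295 0.2842]
 [0.517  0.1627]
 [0.3865 0.1771]
 [0.3985 0.2984]]
sides [np.float64(0.1222), np.float64(0.1313), np.float64(0.1219), np.float64(0.1319)] centre [0.4579 0.2306]
yaw -0.10935370199201429
box
[[ 0.5918 -0.0881]
 [ 0.5781 -0.25  ]
 [ 0.4296 -0.2307]
 [ 0.4466 -0.0712]]
sides [np.float64(0.1625), np.float64(0.1497), np.float64(0.1604), np.float64(0.1462)] centre [ 0.5115 -0.16  ]
yaw x -0.12286352638211277
yaw y -0.09534832218057884
1665 ((0.45684483647346497, 0.23330281674861908), (0.12169422954320908, 0.1353917121887207), 83.47052764892578)
1187 ((0.5104913115501404, -0.16514185070991516), (0.15692949295043945, 0.15166205167770386), 82.95068359375)
156 ((0.46336179971694946, 0.2859930098056793), (0.012341655790805817, 0.05965639278292656), 82.76375579833984)
785 ((0.5842831134796143, -0.17340677976608276), (0.15954340994358063, 0.013064888305962086), 82.61517333984375)
grip 116 [0.4635 0.2858 0.0526] ((0.46337974071502686, 0.28641629219055176), (0.011497324332594872, 0.059585392475128174), 82.76375579833984)
```

```bash
cat >> h.py <<'E'
def rot_down(yaw,sgn=1,tip=0):
    # tool x down, y = sgn*(tray y axis) ; tip = lip (-y) down by tip
    ty=np.array([-np.sin(yaw),np.cos(yaw),0]);tx=np.array([np.cos(yaw),np.sin(yaw),0])
    M=R.from_rotvec(tx*tip).as_matrix()
    x=M@np.array([0,0,-1.]);y=M@(sgn*ty);return np.column_stack([x,y,np.cross(x,y)])
def delta(pos,Rt):
    from workcell import bot
    s=bot.read_state();Rc=R.from_rotvec(s['tcp_rot']).as_matrix()
    dp=Rc.T@(np.array(pos)-s['tool_pos'])*100
    rv=R.from_matrix(Rc.T@Rt).as_rotvec()
    print("t",round(s['time'],2),"pos",s['tool_pos'].round(4),"q",s['q'].round(2),"F",s['wrist_force'].round(1),"w",round(s['width'],3))
    print("dp",dp.round(2),"rot",rv.round(4),"rows needed",np.linalg.norm(dp)/4.17,np.degrees(np.linalg.norm(rv))/7.16)
E
python3 - <<'E'
from h import *
s=load("scene0");W=cloud(s)
from workcell import bot
print(R.from_rotvec(bot.read_state()['tcp_rot']).as_matrix().round(3))
for sg in(1,-1): delta([.4634,.2862,.13],rot_down(-.12,sg))
# scene check of the grip top and the box
q=W[(np.hypot(W[...,0]-.456,W[...,1]-.27)<.07)&(W[...,2]>.045)];print(len(q),q.mean(0))
q=W[(np.hypot(W[...,0]-.456,W[...,1]-.25)<.12)&(W[...,2]>.008)][:,:2].astype(np.float32);print(cv2.minAreaRect(q))
q=W[(np.hypot(W[...,0]-.515,W[...,1]+.165)<.12)&(W[...,2]>.055)&(W[...,2]<.07)][:,:2].astype(np.float32);print(cv2.minAreaRect(q))
E
```

```text
[[-0.001  0.272  0.962]
 [-0.002  0.962 -0.272]
 [-1.    -0.002 -0.   ]]
t 0.15 pos [0.1837 0.649  0.2442] q [ 1.26  0.26  1.61  0.    1.27 -0.04] F [-0.4 -0.2 -0.6] w 1.0
dp [ 11.47 -27.27  36.8 ] rot [-0.1558 -0.0002  0.0018] rows needed 11.321778372118171 1.2467388521558147
t 0.15 pos [0.1837 0.649  0.2442] q [ 1.26  0.26  1.61  0.    1.27 -0.04] F [-0.4 -0.2 -0.6] w 1.0
dp [ 11.47 -27.27  36.8 ] rot [2.9858e+00 2.7000e-03 3.0000e-04] rows needed 11.321778372118171 23.893009670210432
74 [0.46967994 0.28896554 0.05002188]
((0.4611779451370239, 0.23526890575885773), (0.12407215684652328, 0.1405477523803711), 83.58345794677734)
((0.5209710597991943, -0.16423088312149048), (0.164181649684906, 0.16410024464130402), 83.14247131347656)
```

```bash
python3 -m creep '[{"grip":4.5,"dp":[11.5,-27.3,36.8],"rotation":[-0.156,0,0.002]},{"grip":4.5,"dp":[11.5,-27.3,36.8],"rotation":[-0.156,0,0.002]},{"grip":4.5,"dp":[11.5,-27.3,36.8],"rotation":[-0.156,0,0.002]},{"grip":4.5,"dp":[11.5,-27.3,36.8],"rotation":[-0.156,0,0.002]},{"grip":4.5,"dp":[11.5,-27.3,36.8],"rotation":[-0.156,0,0.002]}]'
python3 -c "
from h import *
delta([.4634,.2862,.13],rot_down(-.12,1))"
```

```text
time: 0.57
tool_pos: [0.3077, 0.4877, 0.1938]
tcp_rot: [0.095, 1.569, -0.092]
wrist_force: [1.0, -0.7, 0.1]
width: 0.527
t 0.57 pos [0.3077 0.4877 0.1938] q [ 0.96  0.12  1.88  0.    1.15 -0.49] F [ 1.  -0.7  0.1] w 0.527
dp [  6.35 -18.17  17.86] rot [ 0.001   0.0001 -0.0016] rows needed 6.296384211497702 0.014890828501949647
```

```bash
python3 -m creep '[{"grip":4.5,"dp":[6.3,-18,17.8],"rotation":[0,0,0]},{"grip":4.5,"dp":[6.3,-18,17.8],"rotation":[0,0,0]},{"grip":4.5,"dp":[6.3,-18,17.8],"rotation":[0,0,0]},{"grip":4.5,"dp":[6.3,-18,17.8],"rotation":[0,0,0]},{"grip":4.5,"dp":[6.3,-18,17.8],"rotation":[0,0,0]}]'
python3 -m creep '[{"grip":4.5,"dp":[0,0,0],"rotation":[0,0,0]},{"grip":4.5,"dp":[0,0,0],"rotation":[0,0,0]}]'
python3 - <<'E'
from h import *
from workcell import bot
delta([.4634,.2862,.13],rot_down(-.12,1))
c=bot.get_calibration("wrist");p,d=bot.read_camera("wrist")
cv2.imwrite("pics/wrist1.png",p[:,:,::-1]);np.savez("wrist1.npz",p=p,d=d,**c)
E
```

```text
time: 0.98
tool_pos: [0.4318, 0.328, 0.1435]
tcp_rot: [0.095, 1.568, -0.092]
wrist_force: [0.7, 0.6, 0.7]
width: 0.527
time: 1.15
tool_pos: [0.4316, 0.3276, 0.1429]
tcp_rot: [0.098, 1.57, -0.097]
wrist_force: [-0.4, 0.3, 0.4]
width: 0.526
t 1.15 pos [0.4316 0.3276 0.1429] q [ 0.6   0.1   1.99  0.    1.05 -0.84] F [-0.4  0.3  0.4] w 0.526
dp [ 1.28 -3.71  3.67] rot [-0.0044 -0.0017 -0.0005] rows needed 1.2883449554859678 0.03789164079175341
```

View pics/wrist1.png

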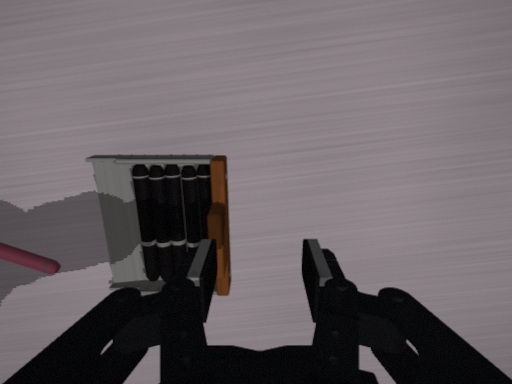

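The wrist view shows the tray with its back board at x≈220 px and the grip in front of it, partly behind the left finger at (215,260). The five pencils lie parallel in the tray. I'll move directly above the grip.

```bash
python3 -m creep '[{"grip":4.5,"dp":[1.3,-3.7,3.7],"rotation":[-0.004,-0.002,0]},{"grip":4.5,"dp":[1.3,-3.7,3.7],"rotation":[-0.004,-0.002,0]},{"grip":4.5,"dp":[1.3,-3.7,3.7],"rotation":[-0.004,-0.002,0]}]'
python3 - <<'E'
from h import *
from workcell import bot
np.set_printoptions(precision=4,suppress=True)
delta([.4634,.2862,.036],rot_down(-.12,1))
c=bot.get_calibration("wrist");p,d=bot.read_camera("wrist")
cv2.imwrite("pics/wrist2.png",p[:,:,::-1]);np.savez("wrist2.npz",p=p,d=d,**c)
z=load("wrist2");W=cloud(z)
for lo,hi in((.045,.065),(.02,.032)):
    q=W[(np.hypot(W[...,0]-.463,W[...,1]-.28)<.09)&(W[...,2]>lo)&(W[...,2]<hi)]
    print(len(q),q.mean(0),cv2.minAreaRect(q[:,:2].astype(np.float32)))
E
```

```text
time: 1.45
tool_pos: [0.4637, 0.2882, 0.1305]
tcp_rot: [0.092, 1.567, -0.09]
wrist_force: [-1.3, 0.0, 0.6]
width: 0.53
t 1.45 pos [0.4637 0.2882 0.1305] q [ 0.51  0.12  2.   -0.    1.02 -0.94] F [-1.3  0.   0.6] w 0.53
dp [ 9.45 -0.22 -0.02] rot [ 0.0037  0.0018 -0.0012] rows needed 2.2662456846793773 0.03423077836995705
1193 [0.461  0.2874 0.0531] ((0.4630170464515686, 0.2871391475200653), (0.011613636277616024, 0.059222906827926636), 83.71998596191406)
1761 [0.4375 0.2775 0.0247] ((0.4595772325992584, 0.25493019819259644), (0.0764622911810875, 0.13505081832408905), 82.70004272460938)
```

View pics/wrist2.png

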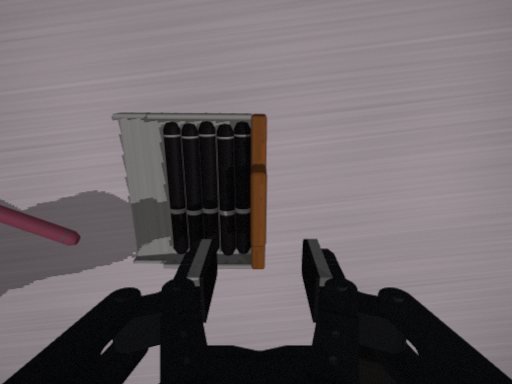

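The wrist camera puts the grip at (0.463, 0.287), which agrees with the top camera, and the back board sits midway between the fingers. I'll descend.

```bash
python3 -m creep '[{"grip":4.5,"dp":[3,-0.15,0],"rotation":[0,0,0]},{"grip":4.5,"dp":[6,-0.15,0],"rotation":[0,0,0]},{"grip":4.5,"dp":[8,-0.15,0],"rotation":[0,0,0]},{"grip":4.5,"dp":[9.4,-0.15,0],"rotation":[0,0,0]},{"grip":4.5,"dp":[9.4,-0.15,0],"rotation":[0,0,0]}]'
python3 -c "
from h import *
delta([.4634,.287,.036],rot_down(-.117,1))"
```

```text
time: 1.92
tool_pos: [0.46, 0.2876, 0.0338]
tcp_rot: [0.089, 1.572, -0.091]
wrist_force: [-0.9, -0.8, -0.7]
width: 0.523
t 1.92 pos [0.46   0.2876 0.0338] q [ 0.51  0.25  2.06  0.    0.84 -0.95] F [-0.9 -0.8 -0.7] w 0.523
dp [-0.22 -0.02  0.35] rot [ 0.0028 -0.0034  0.0012] rows needed 0.09860992539544894 0.03640346380207421
```

```bash
python3 -m creep '[{"grip":4.5,"dp":[-0.2,0,0.3],"rotation":[0,0,0]},{"grip":0.8,"dp":[-0.2,0,0.3],"rotation":[0,0,0]},{"grip":0.8,"dp":[-0.2,0,0.3],"rotation":[0,0,0]},{"grip":0.8,"dp":[-0.2,0,0.3],"rotation":[0,0,0]},{"grip":0.8,"dp":[-0.2,0,0.3],"rotation":[0,0,0]}]' 90
python3 -m creep '[{"grip":0.8,"dp":[0,0,0],"rotation":[0,0,0]},{"grip":0.8,"dp":[0,0,0],"rotation":[0,0,0]},{"grip":0.8,"dp":[0,0,0],"rotation":[0,0,0]}]'
python3 -c "
from h import *
delta([.4634,.287,.136],rot_down(-.117,1))"
```

```text
time: 2.33
tool_pos: [0.4678, 0.2878, 0.041]
tcp_rot: [0.094, 1.564, -0.088]
wrist_force: [-1.3, 0.1, 6.0]
width: 0.12
time: 2.58
tool_pos: [0.4678, 0.2878, 0.041]
tcp_rot: [0.094, 1.564, -0.088]
wrist_force: [-1.5, -1.0, 5.5]
width: 0.123
t 2.58 pos [0.4678 0.2878 0.041 ] q [ 0.51  0.24  2.05  0.    0.84 -0.95] F [-1.5 -1.   5.5] w 0.123
dp [-9.5  -0.1  -0.38] rot [ 0.001   0.0047 -0.0041] rows needed 2.280334659472073 0.05089290349121492
```

```bash
python3 - <<'E'
from h import *
from workcell import bot
c=bot.get_calibration("wrist");p,d=bot.read_camera("wrist")
cv2.imwrite("pics/wrist3.png",p[:,:,::-1])
s=bot.read_state();print(s['tool_pos'],s['wrist_force'],s['torque'],s['width'])
E
```

```text
[0.46781366 0.28781288 0.04104711] [-0.76517414  0.19652205  5.53043843] [0.04830467 0.11339452 0.08025406] 0.12438495300060748
```

View pics/wrist3.png

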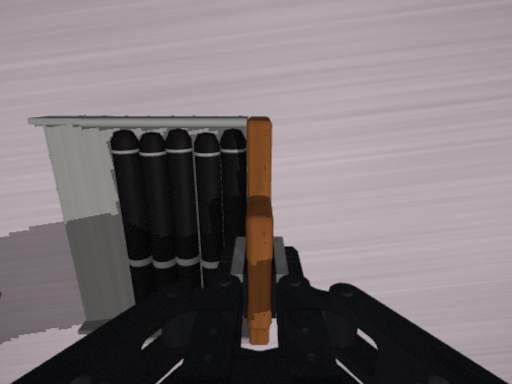

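The grip is held squarely between the pads. I'll lift.

```bash
python3 -m creep '[{"grip":0.8,"dp":[-0.5,0,0],"rotation":[0,0,0]},{"grip":0.8,"dp":[-1.5,0,0],"rotation":[0,0,0]},{"grip":0.8,"dp":[-3,0,0],"rotation":[0,0,0]},{"grip":0.8,"dp":[-4.5,0,0],"rotation":[0,0,0]},{"grip":0.8,"dp":[-6,0,0],"rotation":[0,0,0]}]' 100
python3 -m creep '[{"grip":0.8,"dp":[-1.5,0,0],"rotation":[0,0,0]},{"grip":0.8,"dp":[-3,0,0],"rotation":[0,0,0]},{"grip":0.8,"dp":[-4.0,0,0],"rotation":[0,0,0]},{"grip":0.8,"dp":[-4.5,0,0],"rotation":[0,0,0]},{"grip":0.8,"dp":[-4.5,0,0],"rotation":[0,0,0]}]'
python3 - <<'E'
from h import *
from workcell import bot
delta([.5327,.010,.150],rot_down(-.122,1))
for n in("top","wrist","scene"):
    c=bot.get_calibration(n);p,d=bot.read_camera(n);np.savez(n+"4.npz",p=p,d=d,**c)
    if n=="scene":p=cv2.resize(p[150:300,200:450],None,fx=3,fy=3)
    cv2.imwrite(f"pics/{n}4.png",p[:,:,::-1])
E
```

```text
time: 3.05
tool_pos: [0.466, 0.2867, 0.0999]
tcp_rot: [0.092, 1.567, -0.09]
wrist_force: [1.2, 0.7, -2.0]
width: 0.12
time: 3.47
tool_pos: [0.467, 0.2873, 0.1456]
tcp_rot: [0.094, 1.564, -0.088]
wrist_force: [0.4, 0.4, -1.7]
width: 0.122
t 3.47 pos [0.467  0.2873 0.1456] q [ 0.51  0.11  1.98  0.    1.05 -0.95] F [ 0.4  0.4 -1.7] w 0.122
dp [ -0.49 -26.78   9.73] rot [ 0.0061  0.0044 -0.0036] rows needed 6.8341764563943626 0.06697803283342169
```

View pics/scene4.png

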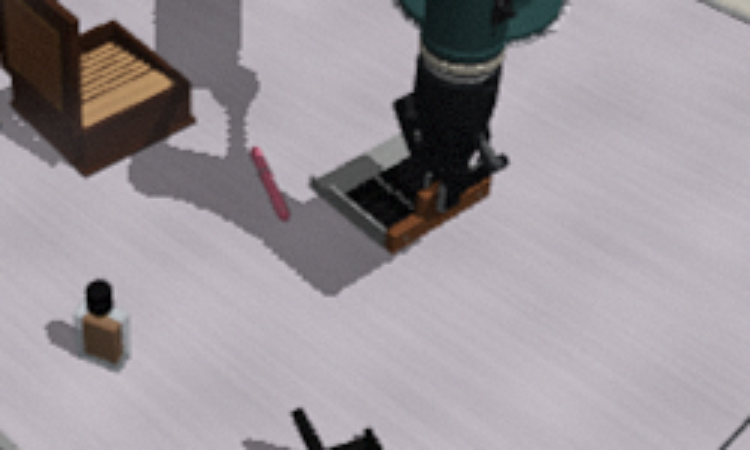

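View pics/wrist4.png

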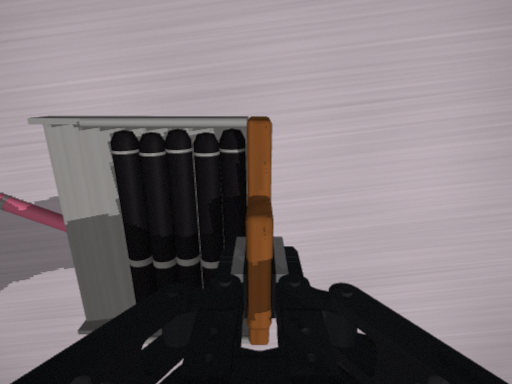

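```bash
python3 - <<'E'
from h import *
from workcell import bot
np.set_printoptions(precision=4,suppress=True)
z=load("wrist4");W=cloud(z)
yaw=-.119;s=np.array([.467,.2873,.1456])
tx=np.array([np.cos(yaw),np.sin(yaw),0]);ty=np.array([-np.sin(yaw),np.cos(yaw),0])
def loc(P):P=P-s;return np.stack([P@tx,P@ty,P[...,2]],-1)*1000
L=loc(W)
for u,v,n in[(258,122,'boardtop +x end'),(258,160,'board top'),(260,205,'grip edge'),(259,215,'grip top'),(40,121,'side lip end'),(140,122,'side'),(235,121,'side back'),(70,150,'floor'),(90,150,'floor'),(85,250,'floor'),(100,290,'floor'),(180,200,'pen3'),(232,180,'pen1')]:
    print(n,u,v,L[v,u])
m=(L[...,2]>-60)&(L[...,2]<-5)&(np.abs(L[...,0]-20)<100)&(np.abs(L[...,1]+60)<90)
q=L[m];print(q.min(0),q.max(0),cv2.minAreaRect(q[:,:2].astype(np.float32)))
z=load("top4");L=loc(cloud(z));m=(L[...,2]>-60)&(L[...,2]<-5)&(L[...,1]<-40)&(L[...,1]>-140)&(np.abs(L[...,0])<100);q=L[m];print(len(q),q.min(0),q.max(0))
E
```

```text
boardtop +x end 258 122 [-70.0087  -1.7393 -17.274 ]
board top 258 160 [-51.9882  -1.7031 -16.6314]
grip edge 260 205 [-34.2842  -0.7462  -1.5471]
grip top 259 215 [-34.3097  -1.2369  10.4074]
side lip end 40 121 [ -69.3567 -110.5033  -26.6303]
side 140 122 [-69.691  -57.8178 -19.0499]
side back 235 121 [-70.3481 -12.6143 -18.3075]
floor 70 150 [ -53.0566 -104.546   -36.3978]
floor 90 150 [-52.6602 -94.9392 -38.7341]
floor 85 250 [   8.8668 -107.8409  -37.1276]
floor 100 290 [  37.3622 -102.9646  -36.4548]
pen3 180 200 [-27.7957 -43.9292 -26.1879]
pen1 232 180 [-39.071  -15.4877 -26.3592]
[ -71.7345 -116.6395  -41.6795] [63.4333 17.4056 -5.0123] ((-4.184181213378906, -49.483131408691406), (135.07315063476562, 133.8126220703125), 0.21950660645961761)
1796 [ -71.478  -115.9718  -42.6889] [ 63.4499 -40.0094 -15.178 ]
```

```bash
cat >> h.py <<'E'
BOX=np.array([.5105,-.1645,0]);BY=-.123
TCPT=np.array([.004,.1145,.036]) # TCP rel lip mid, tray axes
def bw(p): return BOX+R.from_rotvec([0,0,BY]).apply(p)
def pour(lipy,lipz,tip,lipx=0.0):
    M=R.from_rotvec([0,0,BY])*R.from_rotvec([tip,0,0])
    return bw([lipx,lipy,lipz])+M.apply(TCPT), rot_down(BY,1,tip)
E
python3 - <<'E'
from h import *
print(pour(.123,.11,0)); delta(*pour(.123,.11,0)); delta(*pour(.063,.068,.25))
E
```

```text
(array([0.54360868, 0.07071493, 0.146     ]), array([[ 0.        ,  0.12269009,  0.99244503],
       [ 0.        ,  0.99244503, -0.12269009],
       [-1.        ,  0.        ,  0.        ]]))
t 3.62 pos [0.4656 0.2865 0.143 ] q [ 0.51  0.11  1.98  0.    1.05 -0.95] F [-0.1  0.2 -3.2] w 0.117
dp [ -0.31 -20.53  10.25] rot [ 0.0072  0.0008 -0.001 ] rows needed 5.502723744108516 0.05829535491231414
t 3.62 pos [0.4656 0.2865 0.143 ] q [ 0.51  0.11  1.98  0.    1.05 -0.95] F [-0.1  0.2 -3.2] w 0.117
dp [  1.16 -27.78  10.19] rot [ 7.20e-03 -1.00e-04  2.49e-01] rows needed 7.100950603888616 1.9931617665162824
```

```bash
python3 -m creep '[{"grip":0.8,"dp":[0,-0.4,0.2],"rotation":[0.001,0,0]},{"grip":0.8,"dp":[0,-1.2,0.6],"rotation":[0.001,0,0]},{"grip":0.8,"dp":[0,-2.5,1.2],"rotation":[0.002,0,0]},{"grip":0.8,"dp":[-0.1,-3.9,1.9],"rotation":[0.002,0,0]},{"grip":0.8,"dp":[-0.1,-5.5,2.8],"rotation":[0.002,0,0]}]'
python3 -m creep '[{"grip":0.8,"dp":[0,-1.85,0.92],"rotation":[0.001,0,0]},{"grip":0.8,"dp":[0,-3.7,1.85],"rotation":[0.001,0,0]},{"grip":0.8,"dp":[0,-5.5,2.75],"rotation":[0.002,0,0]},{"grip":0.8,"dp":[-0.1,-7.4,3.7],"rotation":[0.002,0,0]},{"grip":0.8,"dp":[-0.1,-9.2,4.6],"rotation":[0.002,0,0]}]'
python3 -m creep '[{"grip":0.8,"dp":[0,-1.6,0.8],"rotation":[0.001,0,0]},{"grip":0.8,"dp":[0,-3.1,1.5],"rotation":[0.001,0,0]},{"grip":0.8,"dp":[0,-4.3,2.2],"rotation":[0.002,0,0]},{"grip":0.8,"dp":[-0.1,-5.1,2.6],"rotation":[0.002,0,0]},{"grip":0.8,"dp":[-0.1,-5.7,2.9],"rotation":[0.002,0,0]}]'
python3 - <<'E'
from h import *
from workcell import bot
np.set_printoptions(precision=4,suppress=True)
delta(*pour(.123,.11,0))
for n in("top","wrist","scene"):
    c=bot.get_calibration(n);p,d=bot.read_camera(n);np.savez(n+"5.npz",p=p,d=d,**c)
    cv2.imwrite(f"pics/{n}5.png",p[:,:,::-1])
    W=cloud(load(n+"5"));
    X=R.from_rotvec([0,0,-BY]).apply((W-BOX).reshape(-1,3))*1000
    q=X[(abs(X[:,0])<100)&(abs(X[:,1])<95)&(X[:,2]>54)&(X[:,2]<68)]
    print(n,len(q),q.min(0) if len(q) else 0,q.max(0)if len(q) else 0,np.percentile(q[:,:2],[.5,1,99,99.5],axis=0) if len(q) else 0)
delta(*pour(.123,.11,0))
E
```

```text
time: 4.03
tool_pos: [0.4874, 0.2279, 0.1442]
tcp_rot: [0.093, 1.568, -0.091]
wrist_force: [0.4, -0.3, -2.2]
width: 0.117
time: 4.45
tool_pos: [0.5225, 0.1303, 0.1452]
tcp_rot: [0.095, 1.567, -0.093]
wrist_force: [-0.2, 0.2, -2.1]
width: 0.122
time: 4.87
tool_pos: [0.5448, 0.0709, 0.1465]
tcp_rot: [0.098, 1.567, -0.095]
wrist_force: [-0.0, 0.8, -2.8]
width: 0.116
t 4.87 pos [0.5448 0.0709 0.1465] q [ 0.08  0.11  1.98  0.    1.05 -1.37] F [-0.   0.8 -2.8] w 0.116
dp [ 0.05 -0.03 -0.11] rot [ 0.0001  0.0017 -0.0018] rows needed 0.030956703781757557 0.019896669242464422
top 921 [-75.6903 -79.2459  54.0044] [76.0739 77.8661 67.7823] [[-74.8243 -78.1611]
 [-74.2368 -78.0105]
 [ 75.2056  77.4414]
 [ 75.4558  77.5849]]
wrist 4641 [-73.727   17.5709  54.0018] [86.753  80.255  67.9992] [[-73.6939  22.2981]
 [-73.0544  23.7895]
 [ 76.8553  78.4503]
 [ 79.5436  79.0733]]
scene 197 [-72.8517 -78.8737  54.0378] [92.6521 84.4447 67.8042] [[-71.9143 -77.9402]
 [-71.4927 -76.8841]
 [ 92.3442  81.4985]
 [ 92.6368  83.1698]]
t 5.02 pos [0.5445 0.072  0.1466] q [ 0.09  0.11  1.98  0.    1.05 -1.36] F [-0.2  0.1 -2.4] w 0.122
dp [ 0.06 -0.14 -0.08] rot [ 0.0004  0.0017 -0.0023] rows needed 0.040994522198689085 0.02316067755196511
```

View pics/top5.png

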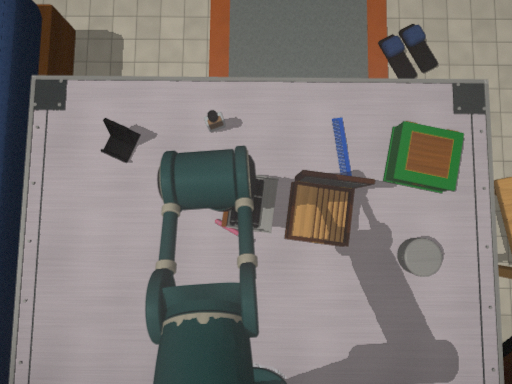

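View pics/wrist5.png

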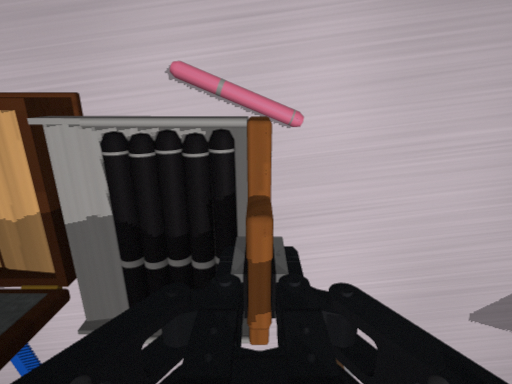

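```bash
python3 - <<'E'
from h import *
for a in [(.11,.105,.05),(.09,.09,.10),(.075,.080,.12),(.064,.072,.13)]: delta(*pour(*a))
E
```

```text
t 5.02 pos [0.5445 0.072  0.1466] q [ 0.09  0.11  1.98  0.    1.05 -1.36] F [-0.2  0.1 -2.4] w 0.122
dp [-0.01 -1.63 -0.08] rot [0.0004 0.0017 0.0477] rows needed 0.392450427104502 0.3821035489366404
t 5.02 pos [0.5445 0.072  0.1466] q [ 0.09  0.11  1.98  0.    1.05 -1.36] F [-0.2  0.1 -2.4] w 0.122
dp [ 0.93 -3.86 -0.08] rot [0.0005 0.0017 0.0977] rows needed 0.9519983912816773 0.7820780488581146
t 5.02 pos [0.5445 0.072  0.1466] q [ 0.09  0.11  1.98  0.    1.05 -1.36] F [-0.2  0.1 -2.4] w 0.122
dp [ 1.7  -5.46 -0.08] rot [0.0005 0.0017 0.1177] rows needed 1.3712381960360278 0.9421001033262837
t 5.02 pos [0.5445 0.072  0.1466] q [ 0.09  0.11  1.98  0.    1.05 -1.36] F [-0.2  0.1 -2.4] w 0.122
dp [ 2.39 -6.61 -0.08] rot [0.0005 0.0017 0.1277] rows needed 1.685691980011892 1.0221137141283125
```

```bash
python3 -m creep '[{"grip":0.8,"dp":[0,-0.3,0],"rotation":[0,0.001,0.01]},{"grip":0.8,"dp":[0,-0.9,-0.1],"rotation":[0,0.002,0.025]},{"grip":0.8,"dp":[0,-1.6,-0.1],"rotation":[0,0.002,0.048]},{"grip":0.8,"dp":[0.4,-2.6,-0.1],"rotation":[0,0.002,0.07]},{"grip":0.8,"dp":[0.9,-3.6,-0.1],"rotation":[0,0.002,0.09]}]'
python3 -m creep '[{"grip":0.8,"dp":[0.3,-0.7,0],"rotation":[0,0,0.005]},{"grip":0.8,"dp":[0.5,-1.3,0],"rotation":[0,0,0.01]},{"grip":0.8,"dp":[0.6,-1.7,0],"rotation":[0,0,0.02]},{"grip":0.8,"dp":[0.6,-1.9,0],"rotation":[0,0,0.03]},{"grip":0.8,"dp":[0.6,-1.9,0],"rotation":[0,0,0.03]}]'
python3 - <<'E'
from h import *
from workcell import bot
for n in("wrist","scene"):
    c=bot.get_calibration(n);p,d=bot.read_camera(n);np.savez(n+"6.npz",p=p,d=d,**c)
    if n=="scene":p=cv2.resize(p[120:270,150:400],None,fx=3,fy=3)
    cv2.imwrite(f"pics/{n}6.png",p[:,:,::-1])
np.set_printoptions(precision=4,suppress=True)
# lip in box frame, estimated
s=bot.read_state();Rc=R.from_rotvec(s['tcp_rot']).as_matrix()
for a in [(.064,.070,.13),(.064,.068,.17),(.064,.067,.22),(.064,.067,.26)]: delta(*pour(*a))
E
```

```text
time: 5.43
tool_pos: [0.5394, 0.0371, 0.1382]
tcp_rot: [0.167, 1.56, -0.02]
wrist_force: [-0.1, 0.6, -3.3]
width: 0.119
time: 5.85
tool_pos: [0.5369, 0.0181, 0.1299]
tcp_rot: [0.192, 1.559, 0.0]
wrist_force: [0.2, -0.1, -2.7]
width: 0.12
t 5.95 pos [0.5372 0.0184 0.1302] q [-0.09  0.1   2.03  0.14  1.02 -1.61] F [-0.9  0.6 -2.6] w 0.119
dp [ 0.81 -1.31 -0.01] rot [0.0012 0.0003 0.0078] rows needed 0.36853887613309316 0.0632176401700031
t 5.95 pos [0.5372 0.0184 0.1302] q [-0.09  0.1   2.03  0.14  1.02 -1.61] F [-0.9  0.6 -2.6] w 0.119
dp [ 0.56 -1.49 -0.01] rot [0.0012 0.0003 0.0478] rows needed 0.3805843090027626 0.3826660437130926
t 5.95 pos [0.5372 0.0184 0.1302] q [-0.09  0.1   2.03  0.14  1.02 -1.61] F [-0.9  0.6 -2.6] w 0.119
dp [ 0.1  -1.72 -0.01] rot [0.0012 0.0003 0.0978] rows needed 0.4131388928839537 0.7827119535181309
t 5.95 pos [0.5372 0.0184 0.1302] q [-0.09  0.1   2.03  0.14  1.02 -1.61] F [-0.9  0.6 -2.6] w 0.119
dp [-0.34 -1.92 -0.01] rot [0.0012 0.0003 0.1378] rows needed 0.4669129957280608 1.1027822509680683
```

View pics/wrist6.png

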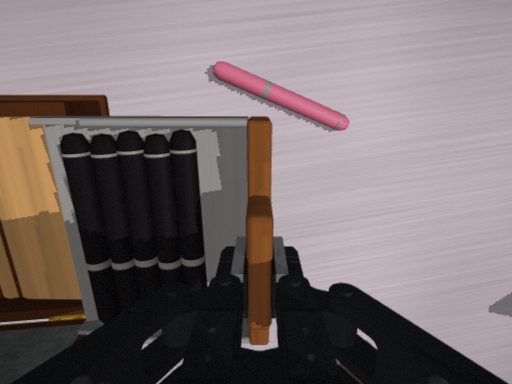

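View pics/scene6.png

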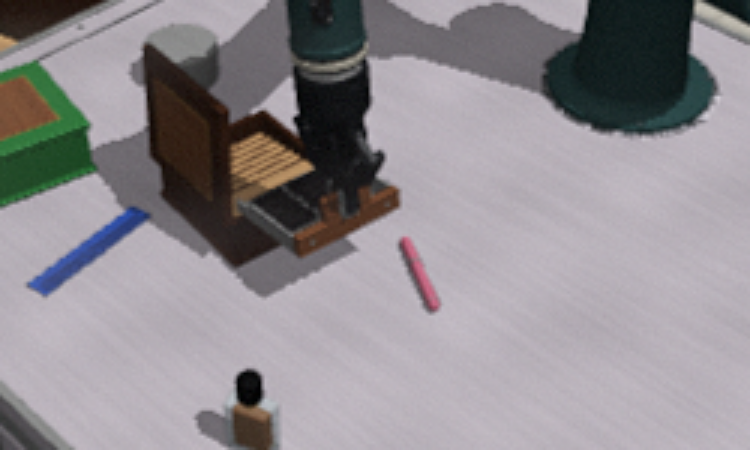

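The pencils have already rolled onto the ramp. The front one is at x≈75 px, near the lip. I'll bring the lip over the board before tipping further.

```bash
python3 -m creep '[{"grip":0.8,"dp":[0.2,-0.6,0],"rotation":[0,0,0]},{"grip":0.8,"dp":[0.5,-1.1,0],"rotation":[0,0,0]},{"grip":0.8,"dp":[0.8,-1.3,0],"rotation":[0,0,0]},{"grip":0.8,"dp":[0.8,-1.3,0],"rotation":[0,0,0]}]'
python3 - <<'E'
from h import *
from workcell import bot
for n in("wrist",):
    c=bot.get_calibration(n);p,d=bot.read_camera(n);np.savez(n+"7.npz",p=p,d=d,**c)
    cv2.imwrite(f"pics/{n}7.png",p[:,:,::-1])
np.set_printoptions(precision=4,suppress=True)
W=cloud(load("wrist7"));X=R.from_rotvec([0,0,-BY]).apply((W-BOX).reshape(-1,3)).reshape(W.shape)*1000
for u,v in[(60,150),(75,240),(85,290),(40,121),(30,200),(50,104),(95,100)]:print(u,v,X[v,u])
for a in [(.064,.070,.13),(.064,.068,.17),(.064,.067,.22),(.064,.067,.26)]: delta(*pour(*a))
E
```

```text
time: 6.28
tool_pos: [0.5347, 0.0062, 0.1194]
tcp_rot: [0.191, 1.561, -0.0]
wrist_force: [-0.4, -0.0, -3.1]
width: 0.119
60 150 [-51.967   74.3527  84.7812]
75 240 [ 4.2502 66.187  72.4981]
85 290 [39.2288 66.0822 72.8838]
40 121 [-66.0898  66.1195  81.3669]
30 200 [-14.503   32.5158  49.3728]
50 104 [-73.6879  62.273   61.2948]
95 100 [-74.9643  65.7389   6.9397]
t 6.33 pos [0.5349 0.0064 0.1197] q [-0.11  0.11  2.04  0.15  1.   -1.64] F [ 0.1  0.3 -2.6] w 0.123
dp [-0.08  0.04  0.08] rot [ 0.0007 -0.0015  0.008 ] rows needed 0.02881838735818296 0.06510560506222686
t 6.33 pos [0.5349 0.0064 0.1197] q [-0.11  0.11  2.04  0.15  1.   -1.64] F [ 0.1  0.3 -2.6] w 0.123
dp [-0.34 -0.14  0.07] rot [ 0.0006 -0.0015  0.048 ] rows needed 0.08984210341808287 0.38410034805716836
t 6.33 pos [0.5349 0.0064 0.1197] q [-0.11  0.11  2.04  0.15  1.   -1.64] F [ 0.1  0.3 -2.6] w 0.123
dp [-0.8  -0.37  0.07] rot [ 0.0006 -0.0015  0.098 ] rows needed 0.21200606319132168 0.7840979749574569
t 6.33 pos [0.5349 0.0064 0.1197] q [-0.11  0.11  2.04  0.15  1.   -1.64] F [ 0.1  0.3 -2.6] w 0.123
dp [-1.24 -0.57  0.07] rot [ 0.0006 -0.0015  0.138 ] rows needed 0.32685334125826276 1.104154784376132
```

View pics/wrist7.png

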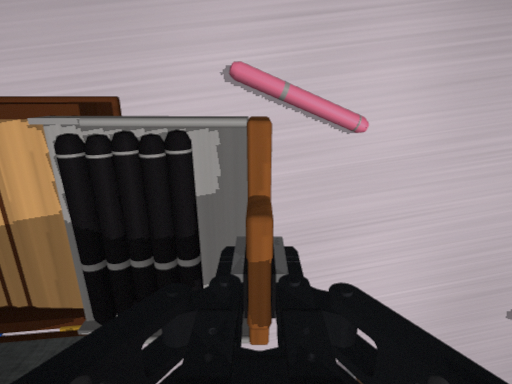

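The lip is at box y≈65 and z≈72 mm, inside the high-end edge, and all the pencils are still in the tray. Now I'll tip.

```bash
python3 -m creep '[{"grip":0.8,"dp":[-0.2,-0.05,0],"rotation":[0,0,0.025]},{"grip":0.8,"dp":[-0.4,-0.15,0],"rotation":[0,0,0.05]},{"grip":0.8,"dp":[-0.6,-0.25,0],"rotation":[0,0,0.075]},{"grip":0.8,"dp":[-0.8,-0.37,0.07],"rotation":[0,-0.001,0.098]},{"grip":0.8,"dp":[-1.2,-0.55,0.07],"rotation":[0,-0.001,0.135]}]'
python3 - <<'E'
from h import *
from workcell import bot
for n in("wrist","scene"):
    c=bot.get_calibration(n);p,d=bot.read_camera(n);np.savez(n+"8.npz",p=p,d=d,**c)
    if n=="scene":p=cv2.resize(p[120:270,150:400],None,fx=3,fy=3)
    cv2.imwrite(f"pics/{n}8.png",p[:,:,::-1])
for a in [(.064,.067,.26),(.064,.067,.32)]: delta(*pour(*a))
E
```

```text
time: 6.75
tool_pos: [0.5353, -0.0, 0.1317]
tcp_rot: [0.296, 1.543, 0.108]
wrist_force: [-0.1, 0.4, -2.6]
width: 0.121
t 6.85 pos [ 0.5357 -0.0014  0.132 ] q [-0.21  0.11  2.03  0.3   1.04 -1.81] F [ 0.4 -0.  -2.5] w 0.123
dp [ 0.08  0.02 -0.1 ] rot [-0.      0.0019  0.003 ] rows needed 0.0321651058847685 0.027966264000120436
t 6.85 pos [ 0.5357 -0.0014  0.132 ] q [-0.21  0.11  2.03  0.3   1.04 -1.81] F [ 0.4 -0.  -2.5] w 0.123
dp [-0.6  -0.22 -0.1 ] rot [0.     0.0019 0.063 ] rows needed 0.15432637001839314 0.5040441768755161
```

View pics/wrist8.png

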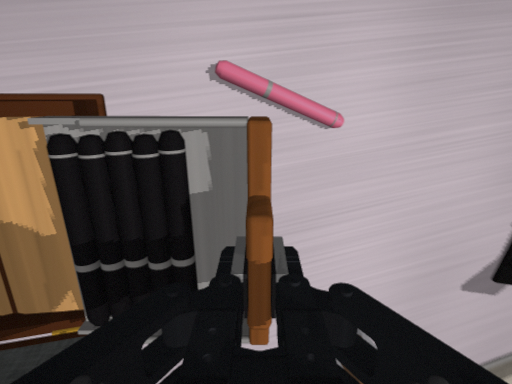

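View pics/scene8.png

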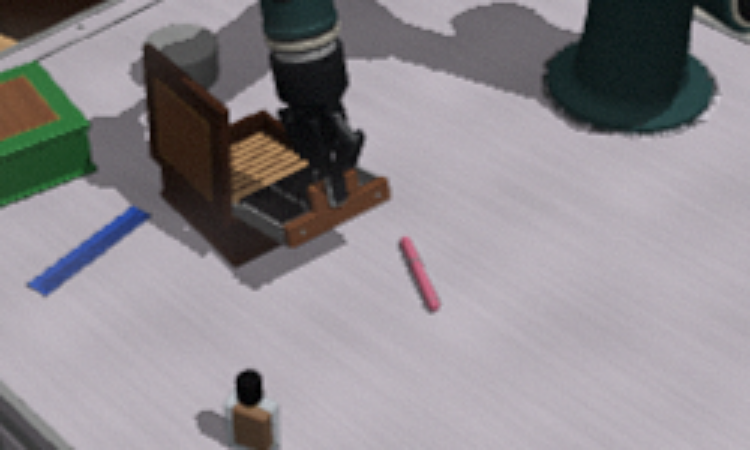

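Pencils are just starting to roll over the lip. I'll hold the pose.

```bash
python3 -m creep '[{"grip":0.8,"dp":[0,0,0],"rotation":[0,0,0]},{"grip":0.8,"dp":[0,0,0],"rotation":[0,0,0]},{"grip":0.8,"dp":[0,0,0],"rotation":[0,0,0]},{"grip":0.8,"dp":[0,0,0],"rotation":[0,0,0]}]'
python3 - <<'E'
from h import *
from workcell import bot
for n in("wrist",):
    p,d=bot.read_camera(n)
    cv2.imwrite(f"pics/{n}9.png",p[:,:,::-1])
for a in [(.064,.067,.32)]: delta(*pour(*a))
E
```

```text
time: 7.18
tool_pos: [0.5354, -0.0, 0.1316]
tcp_rot: [0.295, 1.543, 0.106]
wrist_force: [-0.5, 0.1, -2.2]
width: 0.124
t 7.23 pos [ 5.354e-01 -1.000e-04  1.317e-01] q [-0.21  0.11  2.03  0.3   1.04 -1.81] F [-0.3  0.2 -1.8] w 0.125
dp [-0.65 -0.33 -0.05] rot [0.0021 0.0006 0.0633] rows needed 0.1765624835435785 0.5064765855983909
```

View pics/wrist9.png

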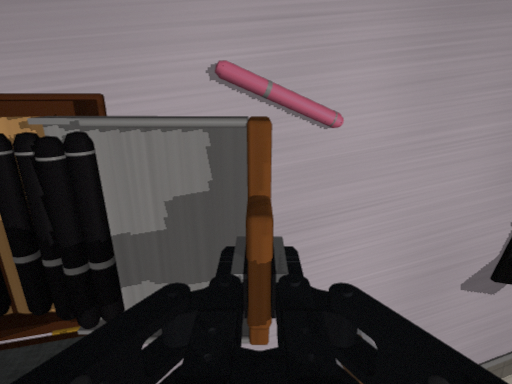

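The pencils are leaving the tray. The last two are at x≈60–85 px, by the lip. I'll wait a little longer.

```bash
python3 -m creep '[{"grip":0.8,"dp":[0,0,0],"rotation":[0,0,0]},{"grip":0.8,"dp":[0,0,0],"rotation":[0,0,0]},{"grip":0.8,"dp":[0,0,0],"rotation":[0,0,0]},{"grip":0.8,"dp":[0,0,0],"rotation":[0,0,0]},{"grip":0.8,"dp":[0,0,0],"rotation":[0,0,0]}]'
python3 - <<'E'
from h import *
from workcell import bot
p,d=bot.read_camera("wrist")
p2,d=bot.read_camera("top")
p2=cv2.resize(p2[160:260,200:380],(720,400),interpolation=cv2.INTER_CUBIC)
cv2.imwrite("pics/wrist10.png",p[:,:,::-1]);cv2.imwrite("pics/top10.png",p2[:,:,::-1])
for a in [(.064,.067,.32)]: delta(*pour(*a))
E
```

```text
time: 7.65
tool_pos: [0.5354, -0.0005, 0.1317]
tcp_rot: [0.296, 1.542, 0.106]
wrist_force: [-0.0, 0.5, -1.5]
width: 0.12
t 7.75 pos [ 5.354e-01 -5.000e-04  1.317e-01] q [-0.21  0.11  2.03  0.3   1.04 -1.81] F [-0.3  0.2 -1.1] w 0.114
dp [-0.64 -0.29 -0.06] rot [0.0014 0.0009 0.0631] rows needed 0.1703092415381012 0.5047270334688108
```

View pics/wrist10.png

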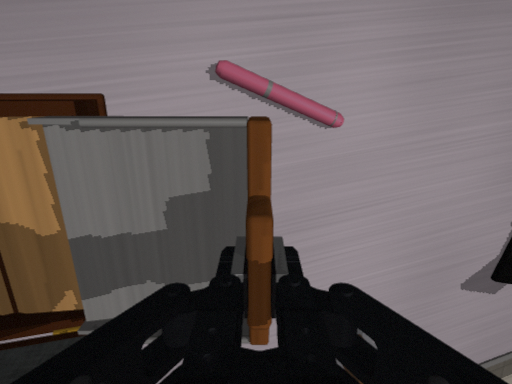

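View pics/top10.png

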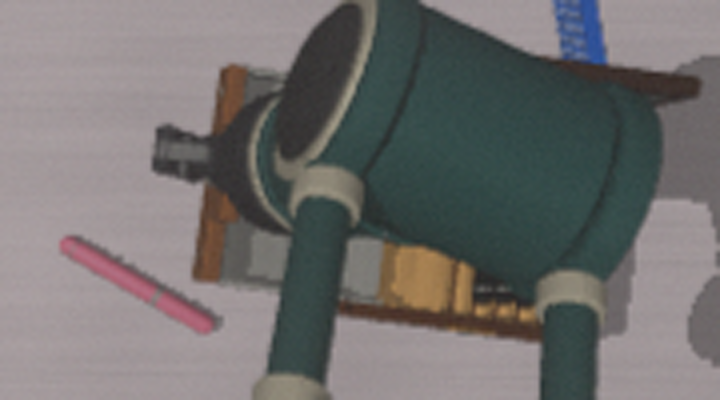

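The tray is empty. I'll withdraw up and back, level it, and return it to its original spot.

```bash
python3 - <<'E'
from h import *
for a in [(.066,.075,.22),(.08,.095,.12),(.10,.115,.0)]: delta(*pour(*a))
delta([.467,.287,.16],rot_down(-.119,1))
E
```

```text
t 7.75 pos [ 5.354e-01 -5.000e-04  1.317e-01] q [-0.21  0.11  2.03  0.3   1.04 -1.81] F [-0.3  0.2 -1.1] w 0.114
dp [-0.23  0.48 -0.06] rot [ 0.0014  0.0009 -0.0369] rows needed 0.12772050383316527 0.2959630728442467
t 7.75 pos [ 5.354e-01 -5.000e-04  1.317e-01] q [-0.21  0.11  2.03  0.3   1.04 -1.81] F [-0.3  0.2 -1.1] w 0.114
dp [-0.63  2.6  -0.06] rot [ 0.0013  0.001  -0.1369] rows needed 0.6418103786178463 1.0959671241818545
t 7.75 pos [ 5.354e-01 -5.000e-04  1.317e-01] q [-0.21  0.11  2.03  0.3   1.04 -1.81] F [-0.3  0.2 -1.1] w 0.114
dp [-0.63  5.2  -0.05] rot [ 0.0013  0.0011 -0.2569] rows needed 1.255399260776479 2.0561941392770238
t 7.75 pos [ 5.354e-01 -5.000e-04  1.317e-01] q [-0.21  0.11  2.03  0.3   1.04 -1.81] F [-0.3  0.2 -1.1] w 0.114
dp [  4.29  27.52 -10.28] rot [-0.0027  0.0016 -0.2569] rows needed 7.118878130466956 2.0562845547802326
```

```bash
python3 -m creep '[{"grip":0.8,"dp":[-0.25,0.5,0],"rotation":[0,0,-0.037]},{"grip":0.8,"dp":[-0.45,1.5,0],"rotation":[0,0,-0.085]},{"grip":0.8,"dp":[-0.65,2.6,0],"rotation":[0,0,-0.137]},{"grip":0.8,"dp":[-0.65,4.0,0],"rotation":[0,0,-0.2]},{"grip":0.8,"dp":[-0.65,5.2,0],"rotation":[0,0,-0.257]}]'
python3 - <<'E'
from h import *
delta([.467,.287,.15],rot_down(-.119,1))
E
```

```text
time: 8.17
tool_pos: [0.5417, 0.0481, 0.152]
tcp_rot: [0.095, 1.566, -0.099]
wrist_force: [0.1, 0.5, -0.7]
width: 0.122
t 8.17 pos [0.5417 0.0481 0.152 ] q [ 0.04  0.09  1.98 -0.    1.06 -1.4 ] F [ 0.1  0.5 -0.7] w 0.122
dp [  0.12  22.79 -10.35] rot [-0.0042  0.0028  0.0023] rows needed 6.001967680833337 0.04482373554397578
```

```bash
python3 -m creep '[{"grip":0.8,"dp":[0,2,-1],"rotation":[-0.002,0,0]},{"grip":0.8,"dp":[0,5,-2.3],"rotation":[-0.004,0.002,0.002]},{"grip":0.8,"dp":[0,8.5,-3.9],"rotation":[-0.004,0.002,0.002]},{"grip":0.8,"dp":[0,12,-5.5],"rotation":[-0.004,0.002,0.002]},{"grip":0.8,"dp":[0,15.5,-7.1],"rotation":[-0.004,0.002,0.002]}]'
python3 -m creep '[{"grip":0.8,"dp":[0,3,-1.4],"rotation":[0,0,0]},{"grip":0.8,"dp":[0,5.3,-2.4],"rotation":[0,0,0]},{"grip":0.8,"dp":[0,6.7,-3],"rotation":[0,0,0]},{"grip":0.8,"dp":[0,7.3,-3.3],"rotation":[0,0,0]},{"grip":0.8,"dp":[0,7.3,-3.3],"rotation":[0,0,0]}]'
python3 - <<'E'
from h import *
from workcell import bot
delta([.467,.287,.044],rot_down(-.119,1))
for n in("top","scene"):
    c=bot.get_calibration(n);p,d=bot.read_camera(n);np.savez(n+"11.npz",p=p,d=d,**c)
p=load("top11")['p'];cv2.imwrite("pics/top11.png",cv2.resize(p[160:260,270:390],None,fx=6,fy=6,interpolation=cv2.INTER_CUBIC)[:,:,::-1])
p=load("scene11")['p'];cv2.imwrite("pics/scene11.png",cv2.resize(p[120:270,180:380],None,fx=4,fy=4,interpolation=cv2.INTER_CUBIC)[:,:,::-1])
E
```

```text
time: 8.58
tool_pos: [0.489, 0.2118, 0.1512]
tcp_rot: [0.095, 1.569, -0.091]
wrist_force: [1.3, 0.5, -1.6]
width: 0.116
time: 9.0
tool_pos: [0.4649, 0.2879, 0.1513]
tcp_rot: [0.093, 1.57, -0.089]
wrist_force: [-0.5, -0.5, -1.6]
width: 0.121
t 9.0 pos [0.4649 0.2879 0.1513] q [ 0.51  0.1   1.98  0.    1.06 -0.95] F [-0.5 -0.5 -1.6] w 0.121
dp [10.73 -0.09  0.23] rot [ 0.0032 -0.001  -0.0022] rows needed 2.5725969962544815 0.032246914112388975
```

View pics/top11.png

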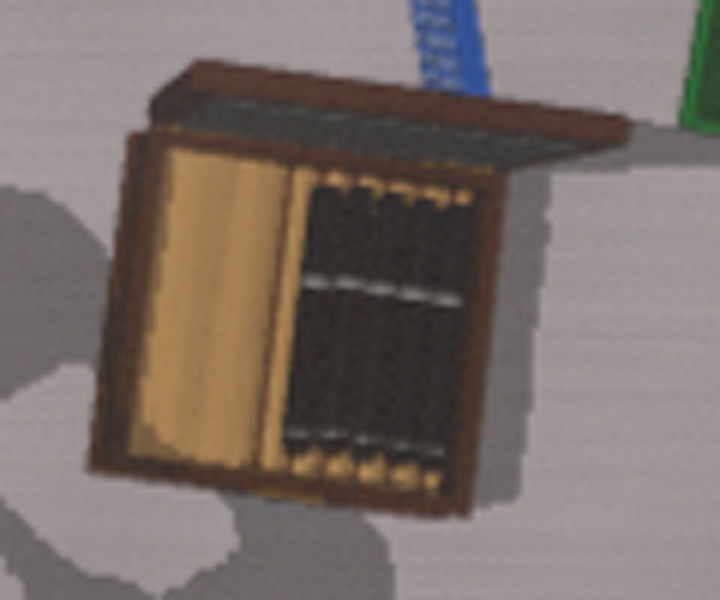

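View pics/scene11.png

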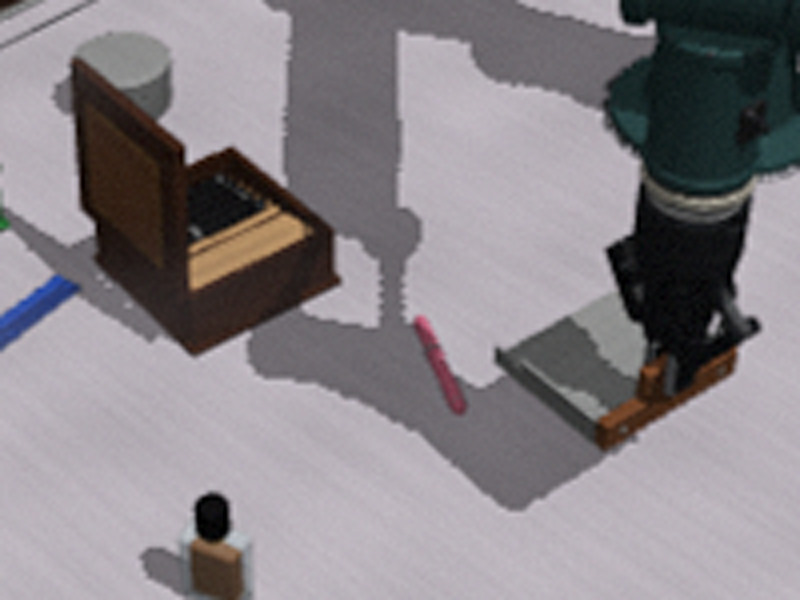

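The five pencils lie side by side in the five lower grooves, with only the top groove empty. I'll set the tray down.

```bash
python3 -m creep '[{"grip":0.8,"dp":[2,0,0],"rotation":[0,0,0]},{"grip":0.8,"dp":[5,0,0],"rotation":[0,0,0]},{"grip":0.8,"dp":[8,0,0.1],"rotation":[0.002,0,-0.001]},{"grip":0.8,"dp":[9.5,0,0.2],"rotation":[0.002,0,-0.001]},{"grip":0.8,"dp":[10.2,0,0.2],"rotation":[0.002,0,-0.001]}]'
python3 -m creep '[{"grip":0.8,"dp":[0,0,0],"rotation":[0,0,0]},{"grip":0.8,"dp":[0,0,0],"rotation":[0,0,0]}]'
```

```text
time: 9.52
tool_pos: [0.4658, 0.2839, 0.0461]
tcp_rot: [0.094, 1.574, -0.098]
wrist_force: [-0.2, -0.5, -1.2]
width: 0.12
time: 9.68
tool_pos: [0.4681, 0.286, 0.0496]
tcp_rot: [0.096, 1.569, -0.094]
wrist_force: [-0.1, -0.1, -1.2]
width: 0.117
```

```bash
python3 -m creep '[{"grip":0.8,"dp":[0.2,0,0],"rotation":[0,0,0]},{"grip":0.8,"dp":[0.4,0,0],"rotation":[0,0,0]},{"grip":0.8,"dp":[0.4,0,0],"rotation":[0,0,0]}]'
python3 -m creep '[{"grip":0.8,"dp":[0.2,0,0],"rotation":[0,0,0]},{"grip":0.8,"dp":[0.2,0,0],"rotation":[0,0,0]}]'
```

```text
time: 9.93
tool_pos: [0.4682, 0.287, 0.0463]
tcp_rot: [0.096, 1.568, -0.093]
wrist_force: [0.1, 0.1, -2.2]
width: 0.12
time: 10.1
tool_pos: [0.4675, 0.2868, 0.0435]
tcp_rot: [0.095, 1.569, -0.093]
wrist_force: [-0.3, 0.4, -1.6]
width: 0.121
```

```bash
python3 -m creep '[{"grip":0.8,"dp":[0.1,0,0],"rotation":[0,0,0]},{"grip":0.8,"dp":[0.1,0,0],"rotation":[0,0,0]}]'
python3 -m creep '[{"grip":0.8,"dp":[0.1,0,0],"rotation":[0,0,0]},{"grip":0.8,"dp":[0.1,0,0],"rotation":[0,0,0]}]'
python3 -m creep '[{"grip":0.8,"dp":[0.1,0,0],"rotation":[0,0,0]},{"grip":0.8,"dp":[0.1,0,0],"rotation":[0,0,0]}]'
```

```text
time: 10.27
tool_pos: [0.4673, 0.2867, 0.0422]
tcp_rot: [0.095, 1.57, -0.093]
wrist_force: [0.0, 0.1, -0.6]
width: 0.122
time: 10.43
tool_pos: [0.4674, 0.2868, 0.0414]
tcp_rot: [0.095, 1.569, -0.093]
wrist_force: [-1.0, -0.7, -0.5]
width: 0.124
time: 10.6
tool_pos: [0.4674, 0.2869, 0.0411]
tcp_rot: [0.095, 1.57, -0.093]
wrist_force: [-4.0, -0.0, 5.4]
width: 0.117
```

Contact: 5 N up. I'll release.

```bash
python3 -m creep '[{"grip":2.2,"dp":[0,0,0],"rotation":[0,0,0]},{"grip":3.5,"dp":[0,0,0],"rotation":[0,0,0]},{"grip":4,"dp":[0,0,0],"rotation":[0,0,0]},{"grip":4,"dp":[0,0,0],"rotation":[0,0,0]}]'
python3 -m creep '[{"grip":4,"dp":[-1,0,0],"rotation":[0,0,0]},{"grip":4,"dp":[-4,0,0],"rotation":[0,0,0]},{"grip":4,"dp":[-8,0,0],"rotation":[0,0,0]},{"grip":2,"dp":[-12,0,0],"rotation":[0,0,0]},{"grip":0,"dp":[-16,0,0],"rotation":[0,0,0]}]'
python3 - <<'E'
from h import *
from workcell import bot
np.set_printoptions(precision=1,suppress=True)
for n in("top","wrist"):
    c=bot.get_calibration(n);p,d=bot.read_camera(n);np.savez(n+"12.npz",p=p,d=d,**c);cv2.imwrite(f"pics/{n}12.png",p[:,:,::-1])
z=load("top12");X=R.from_rotvec([0,0,-BY]).apply((cloud(z)-BOX).reshape(-1,3))*1000
# board profile: height along box y, median over x in +-50
for y in range(-68,68,3):
    q=X[(abs(X[:,0]-5)<45)&(abs(X[:,1]-y)<1.5)&(X[:,2]>20)&(X[:,2]<90)]
    if len(q): print(y,len(q),"%.1f"%np.median(q[:,2]),"board ridge %.1f"%(45+y*np.tan(np.radians(8))))
# lid
q=X[(abs(X[:,0]-75)<60)&(abs(X[:,1])<80)&(X[:,2]>80)];print(len(q),q.min(0),q.max(0))
t=q[q[:,2]>200];print(np.median(t,0), t.min(0),t.max(0))
E
```

```text
time: 10.93
tool_pos: [0.4674, 0.2866, 0.0402]
tcp_rot: [0.095, 1.57, -0.093]
wrist_force: [-0.1, 0.2, -1.2]
width: 0.47
time: 11.35
tool_pos: [0.467, 0.2862, 0.2023]
tcp_rot: [0.095, 1.57, -0.094]
wrist_force: [0.0, 0.9, 0.4]
width: 0.194
-68 30 45.9 board ridge 35.4
-65 37 47.5 board ridge 35.9
-62 38 47.9 board ridge 36.3
-59 50 45.8 board ridge 36.7
-56 34 44.1 board ridge 37.1
-53 30 47.8 board ridge 37.6
-50 39 50.3 board ridge 38.0
-47 40 50.3 board ridge 38.4
-44 49 47.8 board ridge 38.8
-41 33 45.7 board ridge 39.2
-38 32 49.9 board ridge 39.7
-35 36 51.6 board ridge 40.1
-32 41 52.0 board ridge 40.5
-29 52 50.7 board ridge 40.9
-26 28 47.5 board ridge 41.3
-23 36 52.9 board ridge 41.8
-20 34 54.0 board ridge 42.2
-17 47 53.9 board ridge 42.6
-14 46 52.3 board ridge 43.0
-11 31 49.9 board ridge 43.5
-8 35 54.7 board ridge 43.9
-5 37 56.5 board ridge 44.3
-2 41 56.1 board ridge 44.7
1 49 54.4 board ridge 45.1
4 53 45.9 board ridge 45.6
7 40 44.6 board ridge 46.0
10 39 44.6 board ridge 46.4
13 41 45.0 board ridge 46.8
16 33 46.0 board ridge 47.2
19 36 47.8 board ridge 47.7
22 38 48.2 board ridge 48.1
25 40 48.9 board ridge 48.5
28 41 48.7 board ridge 48.9
31 40 49.4 board ridge 49.4
34 34 49.7 board ridge 49.8
37 42 50.1 board ridge 50.2
40 39 50.7 board ridge 50.6
43 38 51.1 board ridge 51.0
46 40 51.5 board ridge 51.5
49 39 52.2 board ridge 51.9
52 37 51.9 board ridge 52.3
55 37 52.6 board ridge 52.7
58 43 53.2 board ridge 53.2
61 40 53.7 board ridge 53.6
64 38 54.4 board ridge 54.0
67 40 54.5 board ridge 54.4
838 [ 68.  -79.8  80.5] [ 81.8  80.  221.8]
[ 72.9   0.9 216.7] [ 68.  -79.8 200. ] [ 80.6  79.9 221.8]
```

View pics/top12.png

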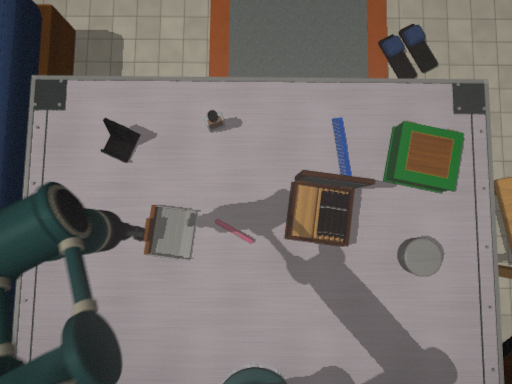

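View pics/wrist12.png

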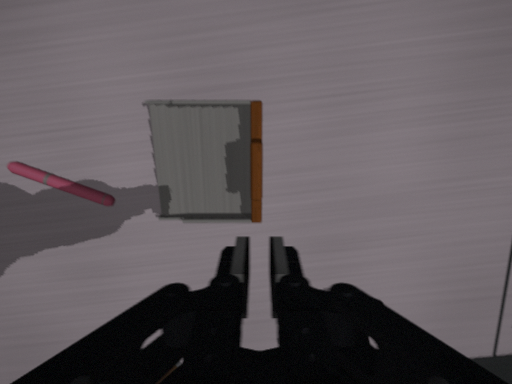

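```bash
python3 - <<'E'
from h import *
np.set_printoptions(precision=1,suppress=True)
for n in("top0","top12","scene0","scene11"):
    z=load(n);X=R.from_rotvec([0,0,-BY]).apply((cloud(z)-BOX).reshape(-1,3))*1000
    print(n)
    for h in range(70,235,15):
        q=X[(abs(X[:,0]-75)<40)&(abs(X[:,1])<85)&(abs(X[:,2]-h)<7.5)]
        if len(q):print(h,len(q),np.percentile(q[:,0],[2,25,50,75,98]),np.percentile(q[:,1],[2,98]))
from workcell import bot
s=bot.read_state();print(s['time'],s['q'].round(2))
E
```

```text
top0
70 106 [38.9 66.7 70.9 74.2 75.4] [-76.8  77.3]
85 33 [73.3 73.6 74.  74.1 80. ] [-58.   79.5]
100 39 [72.7 73.  73.2 73.4 76.1] [-71.4  78.6]
115 40 [71.9 72.2 72.5 72.8 76.1] [-76.2  79.5]
130 40 [71.1 71.4 71.7 72.  78.3] [-58.8  79.6]
145 47 [70.4 70.8 71.  71.2 77. ] [-72.6  79.7]
160 44 [69.8 70.1 70.3 70.5 72. ] [-75.3  77.9]
175 53 [69.1 69.5 69.6 69.8 76.8] [-66.9  79.7]
190 53 [68.3 68.6 68.9 69.1 75.8] [-76.2  79.9]
205 80 [68.2 68.5 68.7 69.  74.2] [-67.3  79.6]
220 409 [68.5 70.9 74.  76.9 80. ] [-75.3  76.3]
top12
70 109 [37.5 67.2 70.5 73.9 75.5] [-76.6  77.3]
85 35 [73.3 73.6 73.9 74.2 79.4] [-57.8  79.7]
100 38 [72.6 73.  73.2 73.5 79.1] [-70.9  79.6]
115 40 [72.  72.3 72.5 72.6 73.6] [-75.9  75.4]
130 40 [71.3 71.5 71.7 72.  78.1] [-59.8  79.7]
145 51 [70.5 70.8 71.  71.3 77.4] [-72.7  79.5]
160 40 [69.5 70.  70.3 70.6 72. ] [-75.8  78.4]
175 51 [69.1 69.4 69.6 69.9 76.7] [-64.7  79.7]
190 59 [68.3 68.6 68.9 69.1 78.5] [-75.2  79.7]
205 76 [68.1 68.4 68.7 68.9 71.7] [-67.2  79.6]
220 415 [68.5 70.9 73.8 76.9 79.9] [-75.4  76.4]
scene0
70 91 [59.5 89.1 90.3 91.3
[... 383 characters left out ...]
86.  88. ] [-74.8  80.9]
205 118 [73.6 81.9 83.4 84.5 86.7] [-76.6  80.5]
220 100 [73.9 77.6 80.2 82.6 85.8] [-69.7  80.2]
scene11
70 83 [68.8 89.1 90.1 91.2 92.4] [-75.8  81.6]
85 96 [80.5 89.  90.  91.1 93.2] [-72.   80.9]
100 95 [81.2 88.3 89.3 90.4 92.3] [-72.5  82.6]
115 97 [79.2 87.4 88.7 89.9 91.5] [-71.9  81.8]
130 100 [78.2 86.5 87.7 88.4 90.7] [-73.6  82.2]
145 104 [81.4 85.9 86.9 88.2 90.5] [-72.7  81.8]
160 97 [78.4 84.8 86.  87.1 90.4] [-74.5  81.2]
175 106 [78.8 84.4 85.7 86.9 88.6] [-70.7  81.7]
190 106 [76.9 83.5 84.8 85.9 88.2] [-76.2  81.2]
205 110 [75.5 82.5 84.3 85.1 86.4] [-71.   80.7]
220 111 [72.5 76.8 79.8 82.7 86.6] [-72.9  77.5]
11.45 [ 0.5  0.1  1.9  0.   1.2 -0.9]
```

The pencils' tops are at ridge height +11.9 mm at box y ≈ -63, -48, -33, -18 and -4, so each is seated in its own groove. The tray stands flat. Fitting the lid's faces gives an angle of about 1.525. Next is the lid: go behind it, high.

```bash
cat >> h.py <<'E'
def lidpt(phi,r=.115,gap=0,y=0.0):
    u=np.array([-np.cos(phi),0,np.sin(phi)]);n=np.array([np.sin(phi),0,np.cos(phi)])
    C=np.array([.075,0,.0625])+r*u+(.012+gap)*n
    return bw(C+np.array([.011,y,.014])),rot_down(BY,1)
E
python3 - <<'E'
from h import *
p,r=lidpt(1.525,gap=.015);print(p)
delta([.467,.286,.29],r)
delta([p[0],p[1],.29],r)
E
```

```text
[ 0.61739323 -0.17771458  0.19261549]
t 11.45 pos [0.4723 0.2891 0.21  ] q [ 0.5   0.05  1.92  0.    1.16 -0.95] F [-0.1  0.1  1.3] w 0.016
dp [-8.01 -0.29 -0.4 ] rot [ 0.0031  0.0122 -0.0104] rows needed 1.925026066030634 0.13081158974338783
t 11.45 pos [0.4723 0.2891 0.21  ] q [ 0.5   0.05  1.92  0.    1.16 -0.95] F [-0.1  0.1  1.3] w 0.016
dp [ -8.22 -44.53  20.08] rot [ 0.0031  0.0122 -0.0104] rows needed 11.879425783807433 0.13081158974338783
```

```bash
python3 -m creep '[{"grip":0,"dp":[-2,-2,1],"rotation":[0,0,0]},{"grip":0,"dp":[-4.5,-4.5,2],"rotation":[0,0.005,-0.005]},{"grip":0,"dp":[-6.5,-7.5,3.4],"rotation":[0,0.01,-0.01]},{"grip":0,"dp":[-8.2,-11,5],"rotation":[0.003,0.01,-0.01]},{"grip":0,"dp":[-8.2,-14.6,6.6],"rotation":[0.003,0.01,-0.01]}]'
python3 -m creep '[{"grip":0,"dp":[0,-3.6,1.6],"rotation":[0,0,0]},{"grip":0,"dp":[0,-7.2,3.2],"rotation":[0,0,0]},{"grip":0,"dp":[0,-10.8,4.9],"rotation":[0,0,0]},{"grip":0,"dp":[0,-14.4,6.5],"rotation":[0,0,0]},{"grip":0,"dp":[0,-18,8.1],"rotation":[0,0,0]}]'
python3 - <<'E'
from h import *
p,r=lidpt(1.525,gap=.015)
delta([p[0],p[1],.29],r)
E
```

```text
time: 11.87
tool_pos: [0.5179, 0.1331, 0.2872]
tcp_rot: [0.091, 1.572, -0.1]
wrist_force: [0.5, 0.1, 0.9]
width: 0.003
time: 12.28
tool_pos: [0.574, -0.057, 0.2831]
tcp_rot: [0.09, 1.58, -0.103]
wrist_force: [0.2, 0.5, -0.1]
width: -0.001
t 12.28 pos [ 0.574  -0.057   0.2831] q [-0.14  0.06  1.77 -0.01  1.32 -1.58] F [ 0.2  0.5 -0.1] w -0.001
dp [ -0.65 -11.45   5.78] rot [-0.     -0.0105  0.0089] rows needed 3.0811044196378803 0.11034100160746474
```

```bash
python3 -m creep '[{"grip":0,"dp":[-0.6,-3.5,1.8],"rotation":[0,-0.005,0.005]},{"grip":0,"dp":[-0.6,-7,3.5],"rotation":[0,-0.01,0.009]},{"grip":0,"dp":[-0.6,-10,5],"rotation":[0,-0.01,0.009]},{"grip":0,"dp":[-0.6,-11.4,5.8],"rotation":[0,-0.01,0.009]},{"grip":0,"dp":[-0.6,-11.4,5.8],"rotation":[0,-0.01,0.009]}]'
python3 - <<'E'
from h import *
from workcell import bot
p,r=lidpt(1.525,gap=.015)
c=bot.get_calibration("wrist");q,d=bot.read_camera("wrist");cv2.imwrite("pics/wrist13.png",q[:,:,::-1])
q,d=bot.read_camera("scene");cv2.imwrite("pics/scene13.png",cv2.resize(q[70:270,130:400],None,fx=2.9,fy=2.9)[:,:,::-1])
delta(p,r)
E
```

```text
time: 12.7
tool_pos: [0.6181, -0.1787, 0.2887]
tcp_rot: [0.099, 1.57, -0.1]
wrist_force: [0.1, 0.8, 0.5]
width: -0.004
t 12.8 pos [ 0.6173 -0.1751  0.2888] q [-0.32  0.18  1.63  0.    1.34 -1.76] F [-0.3  0.8 -0. ] w -0.004
dp [ 9.61 -0.27  0.06] rot [-0.001  -0.0022 -0.001 ] rows needed 2.3064261215715294 0.020869755998856543
```

View pics/wrist13.png

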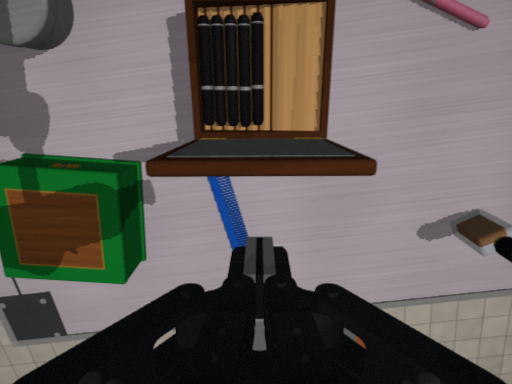

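View pics/scene13.png

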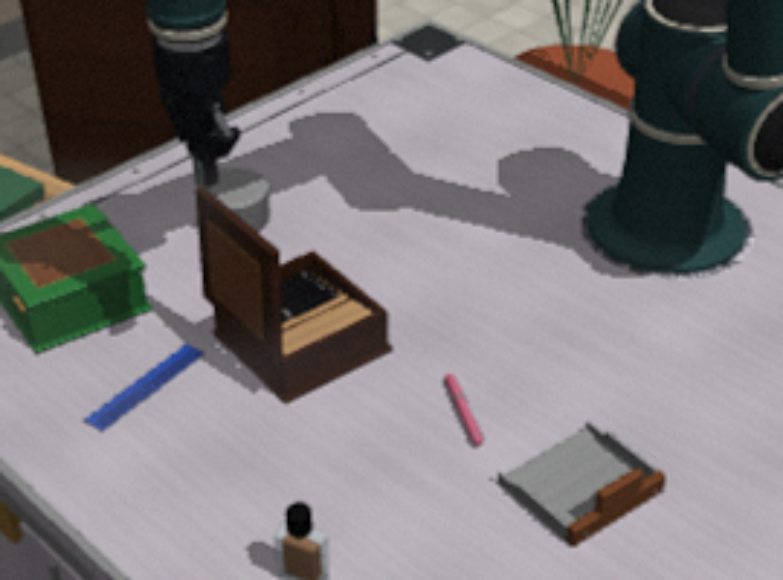

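The fingers, tip at (260,240), are clear behind the lid's edge (rows 160–175). The wrist view shows five pencils in grooves and the tray standing flat. I'll descend behind the lid.

```bash
python3 -m creep '[{"grip":0,"dp":[1.5,-0.1,0],"rotation":[0,0,0]},{"grip":0,"dp":[4,-0.2,0],"rotation":[0,0,0]},{"grip":0,"dp":[7,-0.2,0],"rotation":[0,0,0]},{"grip":0,"dp":[9.6,-0.2,0],"rotation":[0,0,0]},{"grip":0,"dp":[9.6,-0.2,0],"rotation":[0,0,0]}]'
python3 -m creep '[{"grip":0,"dp":[0,0,0],"rotation":[0,0,0]}]'
python3 - <<'E'
from h import *
for ph in (1.525,1.5,1.45,1.4,1.35,1.3): delta(*lidpt(ph))
E
```

```text
time: 13.22
tool_pos: [0.6128, -0.1736, 0.1865]
tcp_rot: [0.098, 1.581, -0.092]
wrist_force: [-0.5, 1.3, -1.7]
width: -0.002
time: 13.3
tool_pos: [0.6156, -0.1749, 0.1916]
tcp_rot: [0.096, 1.574, -0.094]
wrist_force: [-1.0, 0.3, 0.0]
width: 0.002
t 13.3 pos [ 0.6156 -0.1749  0.1916] q [-0.32  0.24  1.74  0.    1.17 -1.77] F [-1.   0.3  0. ] w 0.002
dp [-0.03 -0.25 -1.29] rot [ 0.002  -0.0055 -0.0013] rows needed 0.3154202939778002 0.04765308594228458
t 13.3 pos [ 0.6156 -0.1749  0.1916] q [-0.32  0.24  1.74  0.    1.17 -1.77] F [-1.   0.3  0. ] w 0.002
dp [-0.04 -0.25 -1.58] rot [ 0.002  -0.0055 -0.0013] rows needed 0.38364819002192563 0.04765308594228458
t 13.3 pos [ 0.6156 -0.1749  0.1916] q [-0.32  0.24  1.74  0.    1.17 -1.77] F [-1.   0.3  0. ] w 0.002
dp [-0.04 -0.25 -2.16] rot [ 0.002  -0.0055 -0.0013] rows needed 0.5209385066348966 0.04765308594228458
t 13.3 pos [ 0.6156 -0.1749  0.1916] q [-0.32  0.24  1.74  0.    1.17 -1.77] F [-1.   0.3  0. ] w 0.002
dp [-0.02 -0.25 -2.73] rot [ 0.002  -0.0055 -0.0013] rows needed 0.65855750657917 0.04765308594228458
t 13.3 pos [ 0.6156 -0.1749  0.1916] q [-0.32  0.24  1.74  0.    1.17 -1.77] F [-1.   0.3  0. ] w 0.002
dp [ 0.04 -0.25 -3.31] rot [ 0.002  -0.0055 -0.0013] rows needed 0.7960800216800851 0.04765308594228458
t 13.3 pos [ 0.6156 -0.1749  0.1916] q [-0.32  0.24  1.74  0.    1.17 -1.77] F [-1.   0.3  0. ] w 0.002
dp [ 0.12 -0.25 -3.88] rot [ 0.002  -0.0055 -0.0013] rows needed 0.9332808541308406 0.04765308594228458
```

```bash
python3 -m creep '[{"grip":0,"dp":[0,0,-0.7],"rotation":[0,0,0]},{"grip":0,"dp":[0,0,-1.3],"rotation":[0,0,0]},{"grip":0,"dp":[0,0,-1.8],"rotation":[0,0,0]},{"grip":0,"dp":[0,0,-2.3],"rotation":[0,0,0]},{"grip":0,"dp":[0,0,-2.8],"rotation":[0,0,0]}]'
python3 - <<'E'
from h import *
for ph in (1.4,1.35,1.3,1.25,1.2,1.15): delta(*lidpt(ph))
E
```

```text
time: 13.72
tool_pos: [0.5903, -0.1739, 0.1954]
tcp_rot: [0.096, 1.565, -0.097]
wrist_force: [1.3, 0.6, 1.6]
width: -0.002
t 13.72 pos [ 0.5903 -0.1739  0.1954] q [-0.33  0.19  1.79  0.    1.16 -1.78] F [1.3 0.6 1.6] w -0.002
dp [ 0.36 -0.05 -0.21] rot [0.     0.0033 0.0004] rows needed 0.0991455285551954 0.02668703630337359
t 13.72 pos [ 0.5903 -0.1739  0.1954] q [-0.33  0.19  1.79  0.    1.16 -1.78] F [1.3 0.6 1.6] w -0.002
dp [ 0.41 -0.05 -0.78] rot [0.     0.0033 0.0004] rows needed 0.21160064683608962 0.02668703630337359
t 13.72 pos [ 0.5903 -0.1739  0.1954] q [-0.33  0.19  1.79  0.    1.16 -1.78] F [1.3 0.6 1.6] w -0.002
dp [ 0.49 -0.05 -1.35] rot [0.     0.0033 0.0004] rows needed 0.34525583662712384 0.02668703630337359
t 13.72 pos [ 0.5903 -0.1739  0.1954] q [-0.33  0.19  1.79  0.    1.16 -1.78] F [1.3 0.6 1.6] w -0.002
dp [ 0.59 -0.05 -1.92] rot [0.     0.0033 0.0004] rows needed 0.4826220929947853 0.02668703630337359
t 13.72 pos [ 0.5903 -0.1739  0.1954] q [-0.33  0.19  1.79  0.    1.16 -1.78] F [1.3 0.6 1.6] w -0.002
dp [ 0.73 -0.05 -2.48] rot [0.     0.0033 0.0004] rows needed 0.6210137377722775 0.02668703630337359
t 13.72 pos [ 0.5903 -0.1739  0.1954] q [-0.33  0.19  1.79  0.    1.16 -1.78] F [1.3 0.6 1.6] w -0.002
dp [ 0.9  -0.05 -3.04] rot [0.     0.0033 0.0004] rows needed 0.7596194908560834 0.02668703630337359
```

Contact: 1–2 N, and the lid is moving.

```bash
python3 -m creep '[{"grip":0,"dp":[0.2,0,-0.6],"rotation":[0,0,0]},{"grip":0,"dp":[0.4,0,-1.2],"rotation":[0,0.002,0]},{"grip":0,"dp":[0.6,0,-1.9],"rotation":[0,0.002,0]},{"grip":0,"dp":[0.75,0,-2.5],"rotation":[0,0.003,0]},{"grip":0,"dp":[0.9,0,-3.0],"rotation":[0,0.003,0]}]'
python3 - <<'E'
from h import *
for ph in (1.15,1.1,1.05,1.0,.95,.9): delta(*lidpt(ph))
E
```

```text
time: 14.13
tool_pos: [0.5585, -0.1702, 0.1837]
tcp_rot: [0.097, 1.574, -0.097]
wrist_force: [1.2, -1.2, 0.8]
width: 0.003
t 14.13 pos [ 0.5585 -0.1702  0.1837] q [-0.34  0.14  1.87 -0.    1.14 -1.78] F [ 1.2 -1.2  0.8] w 0.003
dp [-0.27 -0.02  0.16] rot [-0.     -0.005   0.0003] rows needed 0.07561056344064178 0.04014930988163213
t 14.13 pos [ 0.5585 -0.1702  0.1837] q [-0.34  0.14  1.87 -0.    1.14 -1.78] F [ 1.2 -1.2  0.8] w 0.003
dp [-0.07 -0.02 -0.38] rot [-0.     -0.005   0.0003] rows needed 0.09356432447227572 0.04014930988163213
t 14.13 pos [ 0.5585 -0.1702  0.1837] q [-0.34  0.14  1.87 -0.    1.14 -1.78] F [ 1.2 -1.2  0.8] w 0.003
dp [ 0.15 -0.02 -0.92] rot [-0.     -0.005   0.0003] rows needed 0.22256380708042306 0.04014930988163213
t 14.13 pos [ 0.5585 -0.1702  0.1837] q [-0.34  0.14  1.87 -0.    1.14 -1.78] F [ 1.2 -1.2  0.8] w 0.003
dp [ 0.4  -0.02 -1.44] rot [-0.     -0.005   0.0003] rows needed 0.35770955236452756 0.04014930988163213
t 14.13 pos [ 0.5585 -0.1702  0.1837] q [-0.34  0.14  1.87 -0.    1.14 -1.78] F [ 1.2 -1.2  0.8] w 0.003
dp [ 0.68 -0.02 -1.95] rot [-0.     -0.005   0.0003] rows needed 0.4937840589347612 0.04014930988163213
t 14.13 pos [ 0.5585 -0.1702  0.1837] q [-0.34  0.14  1.87 -0.    1.14 -1.78] F [ 1.2 -1.2  0.8] w 0.003
dp [ 0.98 -0.02 -2.44] rot [-0.     -0.005   0.0003] rows needed 0.6299561581154158 0.04014930988163213
```

```bash
python3 -m creep '[{"grip":0,"dp":[0,0,-0.45],"rotation":[0,-0.002,0]},{"grip":0,"dp":[0.2,0,-0.95],"rotation":[0,-0.004,0]},{"grip":0,"dp":[0.45,0,-1.45],"rotation":[0,-0.004,0]},{"grip":0,"dp":[0.7,0,-1.95],"rotation":[0,-0.004,0]},{"grip":0,"dp":[1.0,0,-2.45],"rotation":[0,-0.004,0]}]'
python3 - <<'E'
from h import *
for ph in (1.0,.95,.9,.85,.8,.75,.7): delta(*lidpt(ph))
E
```

```text
time: 14.55
tool_pos: [0.5348, -0.167, 0.174]
tcp_rot: [0.097, 1.569, -0.096]
wrist_force: [1.3, -0.6, 0.2]
width: 0.001
t 14.55 pos [ 0.5348 -0.167   0.174 ] q [-0.35  0.1   1.93  0.    1.11 -1.8 ] F [ 1.3 -0.6  0.2] w 0.001
dp [-0.58 -0.05  0.95] rot [ 0.0001 -0.     -0.    ] rows needed 0.2675603808124697 0.001030408380565253
t 14.55 pos [ 0.5348 -0.167   0.174 ] q [-0.35  0.1   1.93  0.    1.11 -1.8 ] F [ 1.3 -0.6  0.2] w 0.001
dp [-0.31 -0.05  0.44] rot [ 0.0001 -0.     -0.    ] rows needed 0.12970493876138733 0.001030408380565253
t 14.55 pos [ 0.5348 -0.167   0.174 ] q [-0.35  0.1   1.93  0.    1.11 -1.8 ] F [ 1.3 -0.6  0.2] w 0.001
dp [-0.01 -0.05 -0.05] rot [ 0.0001 -0.     -0.    ] rows needed 0.01814520983563264 0.001030408380565253
t 14.55 pos [ 0.5348 -0.167   0.174 ] q [-0.35  0.1   1.93  0.    1.11 -1.8 ] F [ 1.3 -0.6  0.2] w 0.001
dp [ 0.31 -0.05 -0.53] rot [ 0.0001 -0.     -0.    ] rows needed 0.1488200813043748 0.001030408380565253
t 14.55 pos [ 0.5348 -0.167   0.174 ] q [-0.35  0.1   1.93  0.    1.11 -1.8 ] F [ 1.3 -0.6  0.2] w 0.001
dp [ 0.66 -0.05 -1.  ] rot [ 0.0001 -0.     -0.    ] rows needed 0.2867461263212857 0.001030408380565253
t 14.55 pos [ 0.5348 -0.167   0.174 ] q [-0.35  0.1   1.93  0.    1.11 -1.8 ] F [ 1.3 -0.6  0.2] w 0.001
dp [ 1.03 -0.05 -1.44] rot [ 0.0001 -0.     -0.    ] rows needed 0.42474329093992935 0.001030408380565253
t 14.55 pos [ 0.5348 -0.167   0.174 ] q [-0.35  0.1   1.93  0.    1.11 -1.8 ] F [ 1.3 -0.6  0.2] w 0.001
dp [ 1.42 -0.05 -1.87] rot [ 0.0001 -0.     -0.    ] rows needed 0.5625411768408501 0.001030408380565253
```

```bash
python3 -m creep '[{"grip":0,"dp":[0.3,0,-0.5],"rotation":[0,0,0]},{"grip":0,"dp":[0.65,0,-1.0],"rotation":[0,0,0]},{"grip":0,"dp":[1.0,0,-1.45],"rotation":[0,0,0]},{"grip":0,"dp":[1.4,0,-1.85],"rotation":[0,0,0]}]'
python3 - <<'E'
from h import *
for ph in (.75,.7,.65,.6,.55,.5,.45): delta(*lidpt(ph))
E
```

```text
time: 14.88
tool_pos: [0.5163, -0.1647, 0.16]
tcp_rot: [0.097, 1.569, -0.096]
wrist_force: [-0.0, 0.9, 1.2]
width: -0.0
t 14.88 pos [ 0.5163 -0.1647  0.16  ] q [-0.35  0.08  1.98 -0.    1.08 -1.8 ] F [-0.   0.9  1.2] w -0.0
dp [-0.36 -0.06  0.43] rot [ 0.0002 -0.0005 -0.0001] rows needed 0.13476618220187614 0.003983966601314805
t 14.88 pos [ 0.5163 -0.1647  0.16  ] q [-0.35  0.08  1.98 -0.    1.08 -1.8 ] F [-0.   0.9  1.2] w -0.0
dp [ 0.03 -0.06  0.  ] rot [ 0.0002 -0.0005 -0.0001] rows needed 0.014970234622369039 0.003983966601314805
t 14.88 pos [ 0.5163 -0.1647  0.16  ] q [-0.35  0.08  1.98 -0.    1.08 -1.8 ] F [-0.   0.9  1.2] w -0.0
dp [ 0.44 -0.06 -0.41] rot [ 0.0002 -0.0005 -0.0001] rows needed 0.1441806530088888 0.003983966601314805
t 14.88 pos [ 0.5163 -0.1647  0.16  ] q [-0.35  0.08  1.98 -0.    1.08 -1.8 ] F [-0.   0.9  1.2] w -0.0
dp [ 0.87 -0.06 -0.79] rot [ 0.0002 -0.0005 -0.0001] rows needed 0.2824931557137066 0.003983966601314805
t 14.88 pos [ 0.5163 -0.1647  0.16  ] q [-0.35  0.08  1.98 -0.    1.08 -1.8 ] F [-0.   0.9  1.2] w -0.0
dp [ 1.32 -0.06 -1.15] rot [ 0.0002 -0.0005 -0.0001] rows needed 0.4208557589269302 0.003983966601314805
t 14.88 pos [ 0.5163 -0.1647  0.16  ] q [-0.35  0.08  1.98 -0.    1.08 -1.8 ] F [-0.   0.9  1.2] w -0.0
dp [ 1.79 -0.06 -1.49] rot [ 0.0002 -0.0005 -0.0001] rows needed 0.5590137554725371 0.003983966601314805
t 14.88 pos [ 0.5163 -0.1647  0.16  ] q [-0.35  0.08  1.98 -0.    1.08 -1.8 ] F [-0.   0.9  1.2] w -0.0
dp [ 2.27 -0.06 -1.81] rot [ 0.0002 -0.0005 -0.0001] rows needed 0.6968460651120495 0.003983966601314805
```

```bash
python3 -m creep '[{"grip":0,"dp":[0.4,0,-0.4],"rotation":[0,0,0]},{"grip":0,"dp":[0.85,0,-0.8],"rotation":[0,0,0]},{"grip":0,"dp":[1.3,0,-1.15],"rotation":[0,0,0]},{"grip":0,"dp":[1.75,0,-1.5],"rotation":[0,0,0]}]'
python3 - <<'E'
from h import *
from workcell import bot
for ph in (.5,.45,.4,.35,.3,.25,.2,.1,0): delta(*lidpt(ph))
q,d=bot.read_camera("scene");cv2.imwrite("pics/scene14.png",cv2.resize(q[70:270,130:400],None,fx=2.9,fy=2.9)[:,:,::-1])
E
```

```text
time: 15.22
tool_pos: [0.5016, -0.1629, 0.1423]
tcp_rot: [0.097, 1.569, -0.096]
wrist_force: [0.3, 0.1, 0.9]
width: -0.001
t 15.22 pos [ 0.5016 -0.1629  0.1423] q [-0.36  0.08  2.02 -0.    1.04 -1.81] F [0.3 0.1 0.9] w -0.001
dp [ 0.01 -0.05 -0.01] rot [ 0.0002 -0.0003 -0.    ] rows needed 0.013067107711602795 0.002705078825384013
t 15.22 pos [ 0.5016 -0.1629  0.1423] q [-0.36  0.08  2.02 -0.    1.04 -1.81] F [0.3 0.1 0.9] w -0.001
dp [ 0.5  -0.05 -0.33] rot [ 0.0002 -0.0003 -0.    ] rows needed 0.14341402239464063 0.002705078825384013
t 15.22 pos [ 0.5016 -0.1629  0.1423] q [-0.36  0.08  2.02 -0.    1.04 -1.81] F [0.3 0.1 0.9] w -0.001
dp [ 1.   -0.05 -0.62] rot [ 0.0002 -0.0003 -0.    ] rows needed 0.28168637796210233 0.002705078825384013
t 15.22 pos [ 0.5016 -0.1629  0.1423] q [-0.36  0.08  2.02 -0.    1.04 -1.81] F [0.3 0.1 0.9] w -0.001
dp [ 1.51 -0.05 -0.88] rot [ 0.0002 -0.0003 -0.    ] rows needed 0.41995563094392063 0.002705078825384013
t 15.22 pos [ 0.5016 -0.1629  0.1423] q [-0.36  0.08  2.02 -0.    1.04 -1.81] F [0.3 0.1 0.9] w -0.001
dp [ 2.04 -0.05 -1.12] rot [ 0.0002 -
[... 199 characters left out ...]
 0.0002 -0.0003 -0.    ] rows needed 0.6957273145614862 0.002705078825384013
t 15.22 pos [ 0.5016 -0.1629  0.1423] q [-0.36  0.08  2.02 -0.    1.04 -1.81] F [0.3 0.1 0.9] w -0.001
dp [ 3.12 -0.05 -1.52] rot [ 0.0002 -0.0003 -0.    ] rows needed 0.8330220404545156 0.002705078825384013
t 15.22 pos [ 0.5016 -0.1629  0.1423] q [-0.36  0.08  2.02 -0.    1.04 -1.81] F [0.3 0.1 0.9] w -0.001
dp [ 4.24 -0.05 -1.81] rot [ 0.0002 -0.0003 -0.    ] rows needed 1.1059778898098656 0.002705078825384013
t 15.22 pos [ 0.5016 -0.1629  0.1423] q [-0.36  0.08  2.02 -0.    1.04 -1.81] F [0.3 0.1 0.9] w -0.001
dp [ 5.38 -0.05 -1.99] rot [ 0.0002 -0.0003 -0.    ] rows needed 1.3761786064163484 0.002705078825384013
```

View pics/scene14.png

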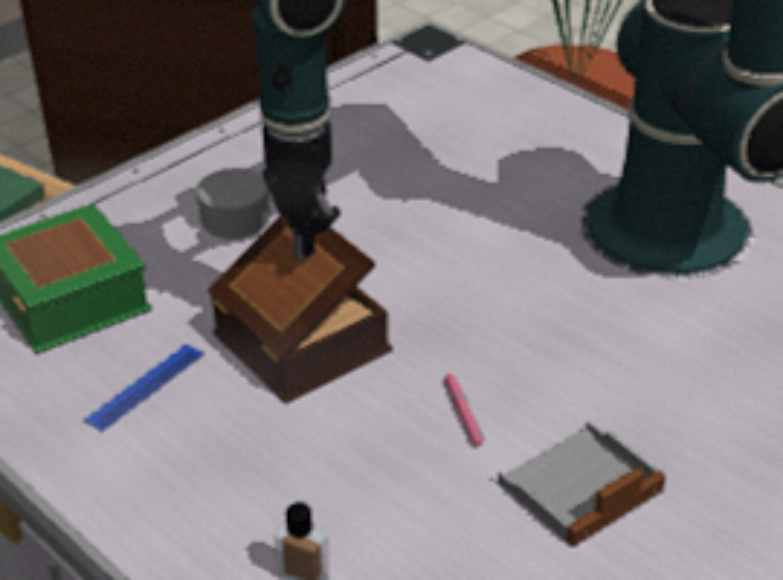

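The lid is half down, at about 0.5 rad, and following the finger. I'll continue more slowly.

```bash
python3 -m creep '[{"grip":0,"dp":[0.4,0,-0.27],"rotation":[0,0,0]},{"grip":0,"dp":[0.8,0,-0.5],"rotation":[0,0,0]},{"grip":0,"dp":[1.2,0,-0.73],"rotation":[0,0,0]},{"grip":0,"dp":[1.6,0,-0.93],"rotation":[0,0,0]},{"grip":0,"dp":[2.0,0,-1.1],"rotation":[0,0,0]}]'
python3 -m creep '[{"grip":0,"dp":[0.35,0,-0.15],"rotation":[0,0,0]},{"grip":0,"dp":[0.7,0,-0.28],"rotation":[0,0,0]},{"grip":0,"dp":[1.0,0,-0.38],"rotation":[0,0,0]},{"grip":0,"dp":[1.3,0,-0.48],"rotation":[0,0,0]},{"grip":0,"dp":[1.6,0,-0.56],"rotation":[0,0,0]}]'
python3 - <<'E'
from h import *
for ph in (.2,.15,.1,.05,0): delta(*lidpt(ph))
E
```

```text
time: 15.68
tool_pos: [0.4909, -0.1616, 0.1224]
tcp_rot: [0.096, 1.569, -0.096]
wrist_force: [-1.2, 0.5, 1.0]
width: -0.001
time: 16.1
tool_pos: [0.4855, -0.1609, 0.1065]
tcp_rot: [0.096, 1.569, -0.096]
wrist_force: [-0.6, -0.3, 0.9]
width: -0.004
t 16.1 pos [ 0.4855 -0.1609  0.1065] q [-0.37  0.09  2.08  0.    0.97 -1.82] F [-0.6 -0.3  0.9] w -0.004
dp [-0.46 -0.05  0.09] rot [ 0.0002 -0.     -0.    ] rows needed 0.11274681783905123 0.0013310827251985665
t 16.1 pos [ 0.4855 -0.1609  0.1065] q [-0.37  0.09  2.08  0.    0.97 -1.82] F [-0.6 -0.3  0.9] w -0.004
dp [ 0.1  -0.05 -0.07] rot [ 0.0002 -0.     -0.    ] rows needed 0.030749946795462967 0.0013310827251985665
t 16.1 pos [ 0.4855 -0.1609  0.1065] q [-0.37  0.09  2.08  0.    0.97 -1.82] F [-0.6 -0.3  0.9] w -0.004
dp [ 0.66 -0.05 -0.2 ] rot [ 0.0002 -0.     -0.    ] rows needed 0.1657676450522771 0.0013310827251985665
t 16.1 pos [ 0.4855 -0.1609  0.1065] q [-0.37  0.09  2.08  0.    0.97 -1.82] F [-0.6 -0.3  0.9] w -0.004
dp [ 1.23 -0.05 -0.3 ] rot [ 0.0002 -0.     -0.    ] rows needed 0.30371958139639443 0.0013310827251985665
t 16.1 pos [ 0.4855 -0.1609  0.1065] q [-0.37  0.09  2.08  0.    0.97 -1.82] F [-0.6 -0.3  0.9] w -0.004
dp [ 1.8  -0.05 -0.38] rot [ 0.0002 -0.     -0.    ] rows needed 0.44168279591815857 0.0013310827251985665
```

Remaining 18 mm, at about 2 mm per row.

```bash
python3 -m creep '[{"grip":0,"dp":[0.25,0,-0.1],"rotation":[0,0,0]},{"grip":0,"dp":[0.5,0,-0.15],"rotation":[0,0,0]},{"grip":0,"dp":[0.7,0,-0.2],"rotation":[0,0,0]},{"grip":0,"dp":[0.9,0,-0.25],"rotation":[0,0,0]},{"grip":0,"dp":[1.1,0,-0.3],"rotation":[0,0,0]}]'
python3 -m creep '[{"grip":0,"dp":[0.15,0,0],"rotation":[0,0,0]},{"grip":0,"dp":[0.3,0,0],"rotation":[0,0,0]},{"grip":0,"dp":[0.4,0,0],"rotation":[0,0,0]},{"grip":0,"dp":[0.5,0,0],"rotation":[0,0,0]}]'
```

```text
time: 16.52
tool_pos: [0.4829, -0.1606, 0.0958]
tcp_rot: [0.096, 1.568, -0.097]
wrist_force: [-0.0, -0.1, 0.1]
width: 0.001
time: 16.85
tool_pos: [0.4824, -0.1605, 0.0906]
tcp_rot: [0.097, 1.569, -0.096]
wrist_force: [-0.7, 0.2, 1.2]
width: -0.002
```

```bash
python3 -m creep '[{"grip":0,"dp":[0.1,0,0],"rotation":[0,0,0]},{"grip":0,"dp":[0.2,0,0],"rotation":[0,0,0]}]'
python3 -m creep '[{"grip":0,"dp":[0.1,0,0],"rotation":[0,0,0]},{"grip":0,"dp":[0.1,0,0],"rotation":[0,0,0]}]'
```

```text
time: 17.02
tool_pos: [0.4826, -0.1605, 0.0887]
tcp_rot: [0.097, 1.569, -0.096]
wrist_force: [0.2, -0.6, 1.3]
width: 0.0
time: 17.18
tool_pos: [0.4826, -0.1605, 0.0885]
tcp_rot: [0.097, 1.569, -0.096]
wrist_force: [-2.4, 1.9, 6.9]
width: -0.002
```

The force rises right at the expected shut height. One more light press to seat the lid.

```bash
python3 -m creep '[{"grip":0,"dp":[0.1,0,0],"rotation":[0,0,0]},{"grip":0,"dp":[0.1,0,0],"rotation":[0,0,0]}]'
python3 -m creep '[{"grip":0,"dp":[-1,0,0],"rotation":[0,0,0]},{"grip":0,"dp":[-4,0,0],"rotation":[0,0,0]},{"grip":0,"dp":[-8,0,0],"rotation":[0,0,0]},{"grip":0,"dp":[-12,0,0],"rotation":[0,0,0]},{"grip":0,"dp":[-15,0,0],"rotation":[0,0,0]}]'
python3 -m creep '[{"grip":0,"dp":[-2,4,-2],"rotation":[0,0,0]},{"grip":0,"dp":[-2,8,-2],"rotation":[0,0,0]},{"grip":0,"dp":[-2,12,-2],"rotation":[0,0,0]},{"grip":0,"dp":[-2,16,-2],"rotation":[0,0,0]},{"grip":0,"dp":[-2,17,-2],"rotation":[0,0,0]}]'
python3 - <<'E'
from h import *
from workcell import bot
np.set_printoptions(precision=1,suppress=True)
for n in("top","scene"):
    c=bot.get_calibration(n);p,d=bot.read_camera(n);np.savez(n+"15.npz",p=p,d=d,**c);cv2.imwrite(f"pics/{n}15.png",p[:,:,::-1])
    X=R.from_rotvec([0,0,-BY]).apply((cloud(load(n+"15"))-BOX).reshape(-1,3))*1000
    for x in range(-70,75,20):
        q=X[(abs(X[:,0]-x)<8)&(abs(X[:,1])<60)&(X[:,2]>40)&(X[:,2]<130)]
        print(n,x,len(q),np.median(q[:,2]) if len(q) else 0)
q=cloud(load("top15"));q0=cloud(load("top0"))
for W in(q0,q):
    t=W[(np.hypot(W[...,0]-.456,W[...,1]-.24)<.1)&(W[...,2]>.008)&(W[...,2]<.07)][:,:2].astype(np.float32);print(len(t),[np.round(a,4) for a in cv2.minAreaRect(t)])
E
```

```text
time: 17.35
tool_pos: [0.4826, -0.1605, 0.0884]
tcp_rot: [0.097, 1.569, -0.096]
wrist_force: [-6.3, 1.3, 12.5]
width: 0.001
time: 17.77
tool_pos: [0.4836, -0.1609, 0.2405]
tcp_rot: [0.096, 1.565, -0.097]
wrist_force: [0.9, -1.1, 0.3]
width: 0.001
time: 18.18
tool_pos: [0.4839, 0.0152, 0.2577]
tcp_rot: [0.096, 1.567, -0.092]
wrist_force: [0.1, -0.5, 0.1]
width: -0.002
top -70 219 74.40049177687212
top -50 219 74.92286674949268
top -30 221 74.99365900679786
top -10 225 75.22852949459924
top 10 240 75.21490830226597
top 30 264 75.13743942376094
top 50 285 74.88130844106354
top 70 254 74.11880088602504
scene -70 71 71.29509813577133
scene -50 92 72.22782813637873
scene -30 98 72.70415566977204
scene -10 100 72.68630093865326
scene 10 101 72.68923117145219
scene 30 102 72.45250767615951
scene 50 102 72.5213089017092
scene 70 139 71.55847257566559
1665 [array([0.5, 0.2]), array([0.1, 0.1]), np.float64(83.4705)]
493 [array([0.5, 0.2]), array([0.1, 0.1]), np.float64(83.0592)]
```

View pics/top15.png

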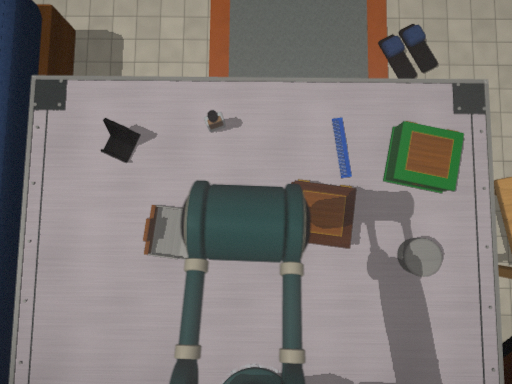

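View pics/scene15.png

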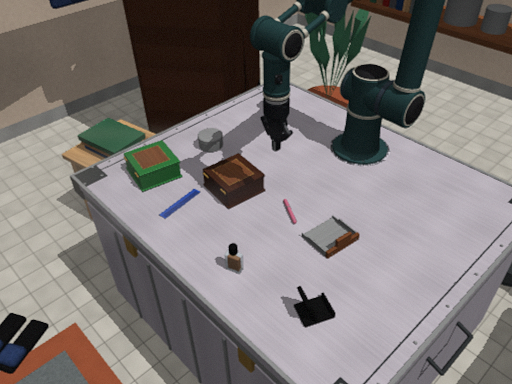

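The lid is level at 74–75 mm across its whole depth, so it is shut. The tray stands flat and nothing else has moved. The gripper is clear, so I'll hand the job in.

```bash
python3 -m creep '[{"grip":0,"dp":[0,0,0],"rotation":[0,0,0]},{"grip":0,"dp":[0,0,0],"rotation":[0,0,0]},{"grip":0,"dp":[0,0,0],"rotation":[0,0,0]}]'
python3 -c "
from workcell import bot
print(bot.finish_job())"
```

```text
time: 18.53
tool_pos: [0.4836, 0.0093, 0.2567]
tcp_rot: [0.097, 1.569, -0.098]
wrist_force: [-0.1, 0.4, 0.0]
width: 0.001
the job is handed in; nothing more can be done
None
```

The job is done and was handed in at about 18.5 s, well inside the 64 s limit. I carried the tray to the box and tipped it to about 15° with its lip just inside the high end. All five pencils rolled out, and I stood the empty tray flat where it had been. Last, I pushed the lid down slowly and pressed it shut with about 12 N.

What the last checks showed:
- **Pencils:** before the lid was closed, depth readings put one pencil in each of the five lower grooves, at seated height within about 1 mm. The top groove was empty.
- **Lid:** it lies level at about 74–75 mm in the top camera, matching the expected 74.5 mm. The scene camera read about 2 mm lower, within its calibration error. The fingers met firm resistance right at the shut height.
- **Other things:** by eye in the final pictures, the tin, perfume bottle, phone stand, comb, green box and pink pencil are where they started. The arm was touching nothing.

No check failed. In the final top view the arm partly hid the tray, so I judged it flat from the scene view and from the pictures taken just after I let go of it.

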